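# Load the film developing tubes, set the speed and switch on

### The job

Load every aluminium developing tube into the clip rack, each in a clip of its own, pushed down past the sprung orange jaw until it sits fully home in the forks with the jaw closed over it, and turn the dial so that its red pointer is at the mark of the same colour as the lid of the film canister standing on the red felt disc. Only when all tubes are in and the dial is set, throw the green lever fully over, away from the robot, to switch on. Leave the canisters, jar and cassette opener where they stand.

Things in the scene. Friction and masses are not known exactly. Their poses are not given: they have to be found in the camera images.
- seat0 (a point): seat 0 of the clip rack: where the middle of a fully seated tube's axis lies, 60 mm above the table; x along the seated tube, z up. Seats 0 to 3 lie in a row 70 mm apart, 0 at the rack's +y end. On each of two beams (12 mm thick, centred 38 mm either side of the middle along x, tops 52 mm up) is a fork 18 mm wide
- seat1 (a point): seat 1 of the clip rack: where the middle of a fully seated tube's axis lies, 60 mm above the table; x along the seated tube, z up. Each fork has a tall fixed prong on the +y side (upright to 85 mm above the table, then flaring outward up to 98 mm), a 7 mm lip on the -y side. A seated tube can slide 11 mm either way along x
- seat2 (a point): seat 2 of the clip rack: where the middle of a fully seated tube's axis lies, 60 mm above the table; x along the seated tube, z up. Between the two beams is a 64 mm wide gap for the fingers, free down to 40 mm above the table
- seat3 (a point): seat 3 of the clip rack: where the middle of a fully seated tube's axis lies, 60 mm above the table; x along the seated tube, z up. Grey rack base 110 x 270 x 14 mm, fixed
- jaw0 (a joint): sprung orange jaw of seat 0: two hooks, 48 mm either side of the middle, hinged along x at the fork's -y side; 0 closed, to 0.6 rad tipped away to -y. Hook backs slope from 89 mm up down to the tip 70 mm up (over the seated tube): a tube pressed straight down spreads the jaw about 0.2 rad, taking up to about 10 N; it snaps shut above the tube
- jaw1 (a joint): sprung orange jaw of seat 1: two hooks, 48 mm either side of the middle, hinged along x at the fork's -y side; 0 closed, to 0.6 rad tipped away to -y. Jaws and forks are slippery plastic. A firm upward pull of about 10 N takes a seated tube out again
- jaw2 (a joint): sprung orange jaw of seat 2: two hooks, 48 mm either side of the middle, hinged along x at the fork's -y side; 0 closed, to 0.6 rad tipped away to -y. As jaw 0
- jaw3 (a joint): sprung orange jaw of seat 3: two hooks, 48 mm either side of the middle, hinged along x at the fork's -y side; 0 closed, to 0.6 rad tipped away to -y. As jaw 0
- tube0: developing tube: aluminium rod 16 mm in diameter, with a 24 mm square blue cap 12 mm thick on each end, 150 mm long in all (126 mm bare). 50 to 100 g. Origin at the middle, on the axis; x along the rod, both ends alike. Lying on the table its axis is 12 mm up. None at the start: absent in this run
- tube1: developing tube: aluminium rod 16 mm in diameter, with a 24 mm square blue cap 12 mm thick on each end, 150 mm long in all (126 mm bare). 50 to 100 g. Origin at the middle, on the axis; x along the rod, both ends alike. Lying on the table its axis is 12 mm up. None at the start: absent in this run
- tube2: developing tube: aluminium rod 16 mm in diameter, with a 24 mm square blue cap 12 mm thick on each end, 150 mm long in all (126 mm bare). 50 to 100 g. Origin at the middle, on the axis; x along the rod, both ends alike. Lying on the table its axis is 12 mm up. None at the start: absent in this run
- tube3: developing tube: aluminium rod 16 mm in diameter, with a 24 mm square blue cap 12 mm thick on each end, 150 mm long in all (126 mm bare). 50 to 100 g. Origin at the middle, on the axis; x along the rod, both ends alike. Lying on the table its axis is 12 mm up. None at the start: absent in this run
- dial (a joint): speed dial on the black fixed control box (90 x 190 x 35 mm in its x, y, z; its x points roughly away from the robot), rad: 0 with the red pointer line towards the box's -x, growing clockwise seen from above, stops at 0 and 2.6, stays where left (friction 0.03 N m). Round marks 35 mm from its axis: orange at 0.8, white at 1.5, blue at 2.2
- dial_grip (a point): on the dial's axis, 57 mm above the table; turns with the dial. The grip is a bar 46 mm long along this point's x, 12 mm thick along its y, from 43 to 65 mm above the table, on a disc 50 mm in diameter; the pointer is on the -x end
- lever (a joint): start lever on the control box, rad: 0 off (leaning to the box's -x), 1.0 on (leaning to +x); stays where left; about 2 N at its ball moves it
- lever_tip (a point): centre of the green 26 mm ball on the start lever; its y is the box's y. It swings on a 50 mm radius about a pivot 57 mm above the table along the box's y, starting 24 mm to -x of the pivot and ending 24 mm to +x, 101 mm up at both ends, 107 mm midway. 100 mm beside the dial; lever housing 70 x 50 mm, top 70 mm up
- spot_c (a point): centre of the red felt disc, 60 mm in diameter, flat on the table; the film canister in use stands on it
- can_orange: film canister, black, 34 mm in diameter, 54 mm tall, its lid orange. Origin: centre of its underside
- can_white: film canister, black, 34 mm in diameter, 54 mm tall, its lid white. Origin: centre of its underside
- can_blue: film canister, black, 34 mm in diameter, 54 mm tall, its lid blue. Origin: centre of its underside
- can_black1: spare film canister, all black, 34 mm in diameter, 54 mm tall; bystander. Origin: centre of its underside
- can_black2: spare film canister, all black, 34 mm in diameter, 54 mm tall; bystander. Origin: centre of its underside
- jar: amber glass jar with a black screw lid, 64 mm in diameter, 100 mm tall; bystander. Origin: centre of its underside
- opener: steel cassette opener, flat, 75 x 38 x 15 mm; bystander. Origin: centre of its underside
Mind the look-alikes: they are no part of the job. Leave any brown or purple look-alike of the tube3 alone.

How it is judged:
On the way, in this order (a step that is already met when the one before it is completed fails the run):
1. all tubes seated under closed jaws and the dial at the matching mark, lever still off (((x of tube0 in the frame of seat0 between -0.016 and 0.016 m and y of tube0 in the frame of seat0 between -0.004 and 0.004 m and z of tube0 in the frame of seat0 between -0.003 and 0.003 m and angle between the x axis of tube0 and the x axis of seat0, either way round below 0.08 rad and value of joint jaw0 below 0.08 rad) or (x of tube0 in the frame of seat1 between -0.016 and 0.016 m and y of tube0 in the frame of seat1 between -0.004 and 0.004 m and z of tube0 in the frame of seat1 between -0.003 and 0.003 m and angle between the x axis of tube0 and the x axis of seat1, either way round below 0.08 rad and value of joint jaw1 below 0.08 rad) or (x of tube0 in the frame of seat2 between -0.016 and 0.016 m and y of tube0 in the frame of seat2 between -0.004 and 0.004 m and z of tube0 in the frame of seat2 between -0.003 and 0.003 m and angle between the x axis of tube0 and the x axis of seat2, either way round below 0.08 rad and value of joint jaw2 below 0.08 rad) or (x of tube0 in the frame of seat3 between -0.016 and 0.016 m and y of tube0 in the frame of seat3 between -0.004 and 0.004 m and z of tube0 in the frame of seat3 between -0.003 and 0.003 m and angle between the x axis of tube0 and the x axis of seat3, either way round below 0.08 rad and value of joint jaw3 below 0.08 rad)) and ((x of tube1 in the frame of seat0 between -0.016 and 0.016 m and y of tube1 in the frame of seat0 between -0.004 and 0.004 m and z of tube1 in the frame of seat0 between -0.003 and 0.003 m and angle between the x axis of tube1 and the x axis of seat0, either way round below 0.08 rad and value of joint jaw0 below 0.08 rad) or (x of tube1 in the frame of seat1 between -0.016 and 0.016 m and y of tube1 in the frame of seat1 between -0.004 and 0.004 m and z of tube1 in the frame of seat1 between -0.003 and 0.003 m and angle between the x axis of tube1 and the x axis of seat1, either way round below 0.08 rad and value of joint jaw1 below 0.08 rad) or (x of tube1 in the frame of seat2 between -0.016 and 0.016 m and y of tube1 in the frame of seat2 between -0.004 and 0.004 m and z of tube1 in the frame of seat2 between -0.003 and 0.003 m and angle between the x axis of tube1 and the x axis of seat2, either way round below 0.08 rad and value of joint jaw2 below 0.08 rad) or (x of tube1 in the frame of seat3 between -0.016 and 0.016 m and y of tube1 in the frame of seat3 between -0.004 and 0.004 m and z of tube1 in the frame of seat3 between -0.003 and 0.003 m and angle between the x axis of tube1 and the x axis of seat3, either way round below 0.08 rad and value of joint jaw3 below 0.08 rad)) and ((x of tube2 in the frame of seat0 between -0.016 and 0.016 m and y of tube2 in the frame of seat0 between -0.004 and 0.004 m and z of tube2 in the frame of seat0 between -0.003 and 0.003 m and angle between the x axis of tube2 and the x axis of seat0, either way round below 0.08 rad and value of joint jaw0 below 0.08 rad) or (x of tube2 in the frame of seat1 between -0.016 and 0.016 m and y of tube2 in the frame of seat1 between -0.004 and 0.004 m and z of tube2 in the frame of seat1 between -0.003 and 0.003 m and angle between the x axis of tube2 and the x axis of seat1, either way round below 0.08 rad and value of joint jaw1 below 0.08 rad) or (x of tube2 in the frame of seat2 between -0.016 and 0.016 m and y of tube2 in the frame of seat2 between -0.004 and 0.004 m and z of tube2 in the frame of seat2 between -0.003 and 0.003 m and angle between the x axis of tube2 and the x axis of seat2, either way round below 0.08 rad and value of joint jaw2 below 0.08 rad) or (x of tube2 in the frame of seat3 between -0.016 and 0.016 m and y of tube2 in the frame of seat3 between -0.004 and 0.004 m and z of tube2 in the frame of seat3 between -0.003 and 0.003 m and angle between the x axis of tube2 and the x axis of seat3, either way round below 0.08 rad and value of joint jaw3 below 0.08 rad)) and ((x of tube3 in the frame of seat0 between -0.016 and 0.016 m and y of tube3 in the frame of seat0 between -0.004 and 0.004 m and z of tube3 in the frame of seat0 between -0.003 and 0.003 m and angle between the x axis of tube3 and the x axis of seat0, either way round below 0.08 rad and value of joint jaw0 below 0.08 rad) or (x of tube3 in the frame of seat1 between -0.016 and 0.016 m and y of tube3 in the frame of seat1 between -0.004 and 0.004 m and z of tube3 in the frame of seat1 between -0.003 and 0.003 m and angle between the x axis of tube3 and the x axis of seat1, either way round below 0.08 rad and value of joint jaw1 below 0.08 rad) or (x of tube3 in the frame of seat2 between -0.016 and 0.016 m and y of tube3 in the frame of seat2 between -0.004 and 0.004 m and z of tube3 in the frame of seat2 between -0.003 and 0.003 m and angle between the x axis of tube3 and the x axis of seat2, either way round below 0.08 rad and value of joint jaw2 below 0.08 rad) or (x of tube3 in the frame of seat3 between -0.016 and 0.016 m and y of tube3 in the frame of seat3 between -0.004 and 0.004 m and z of tube3 in the frame of seat3 between -0.003 and 0.003 m and angle between the x axis of tube3 and the x axis of seat3, either way round below 0.08 rad and value of joint jaw3 below 0.08 rad)) and ((horizontal distance between can_orange and spot_c below 0.02 m and value of joint dial between 0.68 and 0.92 rad) or (horizontal distance between can_white and spot_c below 0.02 m and value of joint dial between 1.38 and 1.62 rad) or (horizontal distance between can_blue and spot_c below 0.02 m and value of joint dial between 2.08 and 2.32 rad))), for 0.2 s.
2. lever thrown to on (value of joint lever above 0.85 rad), for 0.2 s.
At the end, for the whole second after the job is handed in: every present tube at rest in a station: within 16 mm along, 4 mm across, 3 mm in height of its seat, parallel within 0.08 rad, jaw below 0.08 rad; dial within 0.12 rad of the mark coloured as the lid of the canister on the disc; lever past 0.85 rad (all of step 1 and value of joint lever above 0.85 rad and linear speed of each of tube0, tube1, tube2, tube3 below 0.02 m/s); the robot touches nothing.
It fails at once if a bystander (canister, jar or opener) is pushed more than 25 mm or tipped over (distance of any of can_orange, can_white, can_blue, can_black1, can_black2, jar, opener from where it was at the start of the episode above 0.025 m or angle between any of can_orange, can_white, can_blue, can_black1, can_black2, jar, opener's own z axis and vertical above 0.4 rad).
Of tube0, tube1, tube2, tube3 only 3 to 4 are there at a start; the rules pass over those that are not, and their reading is None.
At some moment in a run one of tube0, tube1, tube2, tube3 may be knocked a few centimetres aside while the robot is not near it.
Once in a run the grip may slacken for a moment while it holds something.
It also fails if it takes over 210 s, if anything falls off the work surface, if the arm or the gripper's body presses on something with over 40 N, if the wrist force passes 120 N, or if a joint passes its speed limit or range.

### The arm

A 6-joint arm with a two-finger parallel gripper is mounted at the origin on the work surface. World frame = base frame: x ahead of the robot, y to its left, z up, the work surface at z = 0. Lengths are in m, angles in rad, forces in N, time in s.
With the tool pointing down it reaches from about 0.35 to 0.775 m from the base axis. Payload 5.5 kg.
Tool frame: the origin (TCP) lies between the finger pads; the fingertips stand 19 mm ahead of it and the grasp point (between the pads) is the TCP; z points along the fingers, y is the line along which they close (so a half turn about z gives the same grasp; the last joint's range is limited). The gripper opens to 85 mm and grips with 20 to 120 N. Pads are 22 mm wide; open, the fingers measure 114 mm over their backs; the gripper's body (76 mm by 85 mm) begins 54 mm behind the grasp point. The pads swing forward as they close: fully open they stand 13 mm farther back than shut.
Start: joints at [1.136, 0.313, 0.046, 1.304, 0, 1.431], TCP at [0.167, 0.55, 0.25] pointing down, gripper open.
Joint ranges: [-2.76, 2.76], [-0.86, 1.69], [-1.03, 1.26], [-2.2, 2.34], [-1.47, 1.5], [-3.14, 3.14]. Speed limits (rad/s): [2.57, 2.57, 3.14, 3.14, 3.14, 3.14].

### API

Orientations are given as a unit quaternion [w, x, y, z].
In Python, from workcell import env gives the robot as it stands.
- The arm moves only by the shell command python3 -m pendant 'ROWS' [FORCE]. ROWS is JSON, a list of rows, each an object with "travel": the shift along the tool's x, y, z scaled (see below), a list of three; "rot": the turn, a rotation vector about the tool's x, y, z scaled (see below), a list of three; "fingers": the opening, from -1 (shut) to 1 (fully open). In form: [{"travel": [dx, dy, dz], "rot": [wx, wy, wz], "fingers": fingers}, ...]. A call has 1 to 10 rows; each row is the pose to reach, as a shift and turn from the pose commanded when the call began, along the tool's axes at that moment; what a row does not reach only later rows make up. The controller multiplies each number of a shift by 0.12 m and each number of a turn by 60 degrees. A row lasts 1/10 s, in which the tool goes at most 50 mm and 8.59 degrees, less where a joint would pass 70% of its speed; a pose out of reach is approached as far as the arm can. A call with a number of a shift or a turn outside -1 to 1 is refused whole. A call with a gripper value outside its range is refused whole. The fingers move at their own pace and stop on an object; FORCE is the grip in N (left out, the last holds). Time passes only in rows, so rows that repeat a pose let the fingers close. It gives the time, the measured TCP pose, the force, the opening and the grip force at its end, in the units of the state.
- env.get_state(): the state, without advancing time (a new reading comes with each control period).
- env.read_camera(name): name is "scene" or "side" or "wrist"; returns (picture, depth): 420x560x3 uint8, blue, green, red; 420x560 float32, m along the optical axis (not along the pixel's ray), 0 where there is no reading.
- env.camera_model(name): a dict with "fovy" (degrees; the focal length in pixels is half the picture's height over the tangent of half this angle, whatever the lens; pixels are square), "cx", "cy" (the principal point, pixels), "k1" (the pictures are not rectified: a ray, as slopes to the right and down, at radius r is drawn at 1 + k1 r^2 times it, then the intrinsics apply), "rvec" (rotation vector, rad) and "tvec" (3), from world to camera coordinates, as OpenCV has them; the wrist camera has in their place "T_tool_cam" (4x4, takes a point from camera to tool coordinates, whose origin is the TCP and whose axes are the flange's). Camera axes: x right, y down, z forward; pixel columns grow to the right and rows downward; lengths in m; the calibration is good to about 2 mm. A picture is of the moment at which its call begins: read the wrist's pose just before it. camera_model takes no time and is no camera call.
- env.hand_in(): hands the job in; it is judged then, once.
Trained networks look in the newest picture that a camera, given by its name, has taken for a name from the list of things; names that differ only in an ending like _2 or _b are one class to them, and where a whole thing is asked for, a point or a joint stands for the part that bears it (a point fixed in the world has none). Each returns a list of dicts, best first, with "conf" (0 to 1); they miss things now and then, are a little off and sometimes report something else, mostly with a low value. They report only what shows in the picture. A call takes as long as a camera call. They do not tell look-alikes from the thing itself.
- env.outline_of(camera, target): "mask" (420x560 bool, what is visible of it) and "xy" ([column, row] in pixels, amid what is visible of it).
The state is a dict: "clock": time; "joint_pos": joint angles; "qvel": joint speeds; "tau": joint torques, N m; "tcp_pos": TCP position; "orientation": TCP orientation; "wrist_force": force on the tool from outside, world axes, zero at the start; "ft_torque": the same for the moment, N m; "finger_gap": finger opening in m; "grip_force": force on a finger pad.
Only numpy, scipy, OpenCV 4.12 (cv2) and the standard library are available. Lean on these libraries where they do the work, as an engineer would, in place of code of your own. Each camera call takes 0.05 s, during which the arm holds its last target. There are 200 camera calls.

## Working session

There is one attempt and no reset: what is moved stays moved. The work goes in short steps, Python scripts to look and compute and a shell command to move; the robot and the scene stay as the last step left them, time stands still between calls to the robot, and variables do not carry over. Pictures are saved under pics/ and viewed, at most 14 in all, crops included, and the job is handed in when it is done.

```bash
mkdir -p pics; ls
cat > h.py <<'E'
import numpy as np, cv2
from scipy.spatial.transform import Rotation as R
from workcell import env
def cam(name):
    m=env.camera_model(name); s=env.get_state()
    if 'T_tool_cam' in m:
        q=s['orientation']; T=np.eye(4); T[:3,:3]=R.from_quat([q[1],q[2],q[3],q[0]]).as_matrix(); T[:3,3]=s['tcp_pos']
        return m, T@np.array(m['T_tool_cam'])
    T=np.eye(4); T[:3,:3]=cv2.Rodrigues(np.array(m['rvec'],float))[0]; T[:3,3]=np.ravel(m['tvec'])
    return m, np.linalg.inv(T)
def rays(m,T,uv):
    f=210/np.tan(np.radians(m['fovy'])/2); uv=np.asarray(uv,float).reshape(-1,2)
    d=(uv-[m['cx'],m['cy']])/f; u=d.copy()
    for _ in range(20): u=d/(1+m['k1']*(u**2).sum(1,keepdims=True))
    return np.c_[u,np.ones(len(u))]@T[:3,:3].T
def at_z(m,T,uv,z):
    r=rays(m,T,uv); return T[:3,3]+r*((z-T[2,3])/r[:,2:])
def at_depth(m,T,uv,dep):
    return T[:3,3]+rays(m,T,uv)*np.ravel(dep)[:,None]
def proj(m,T,P):
    f=210/np.tan(np.radians(m['fovy'])/2); p=(np.asarray(P,float).reshape(-1,3)-T[:3,3])@T[:3,:3]
    u=p[:,:2]/p[:,2:]; return u*(1+m['k1']*(u**2).sum(1,keepdims=True))*f+[m['cx'],m['cy']]
def snap(name,save=None):
    m,T=cam(name); im,d=env.read_camera(name)
    if save: cv2.imwrite('pics/'+save,im)
    return m,T,im,d
E
python3 - <<'E'
from h import *
for n in('scene','side'):
    m,T,im,d=snap(n,n+'0.png'); print(n,m,T[:3,3].round(3)); np.savez(n+'0.npz',im=im,d=d)
s=env.get_state(); print(s)
E
```

```text
pics
scene {'fovy': 47.49107005983459, 'cx': 279.7299000650712, 'cy': 209.30294932060062, 'k1': -0.021984713440124006, 'rvec': array([ 1.41663751,  2.04117023, -0.92421785]), 'tvec': array([ 0.12380909, -0.26034   ,  1.66629531])} [1.39  0.367 0.89 ]
side {'fovy': 47.034802397672756, 'cx': 279.0300473972443, 'cy': 201.30179940174983, 'k1': 0.01825139399691192, 'rvec': array([ 0.25617891, -2.71617699,  1.3466861 ]), 'tvec': array([0.50904548, 0.06960532, 1.63251156])} [0.241 1.331 1.049]
{'clock': 0.1, 'joint_pos': array([ 1.13640390e+00,  3.13945540e-01,  4.51026350e-02,  1.30360839e+00,
       -1.39739401e-05,  1.43121798e+00]), 'qvel': array([ 0.00078638, -0.00226384,  0.00263682,  0.00197525, -0.00045182,
       -0.00072313]), 'tau': array([ 3.29310373e-03, -4.81725168e+01,  2.99244100e+01,  1.26551336e-02,
       -8.41065321e-05, -1.48243593e-06]), 'tcp_pos': array([0.16689435, 0.54980426, 0.24949061]), 'orientation': array([-2.27528262e-04,  1.46873737e-01,  9.89154902e-01, -7.95619058e-04]), 'wrist_force': array([-0.5124818 ,  0.09213941, -0.6856672 ]), 'ft_torque': array([-2.60805632e-02,  3.33607286e-02,  5.67443535e-05]), 'grip_force': 0.0, 'finger_gap': 0.08533367113036025}
```

View pics/scene0.png

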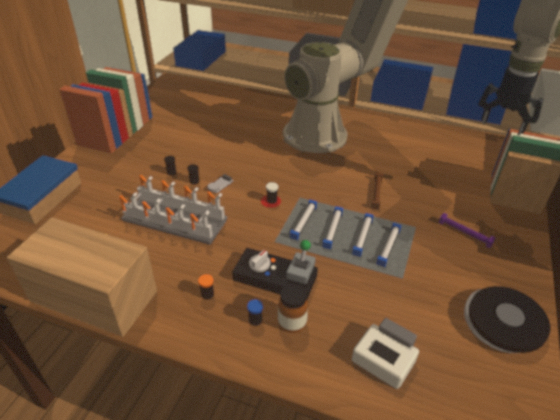

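View pics/side0.png

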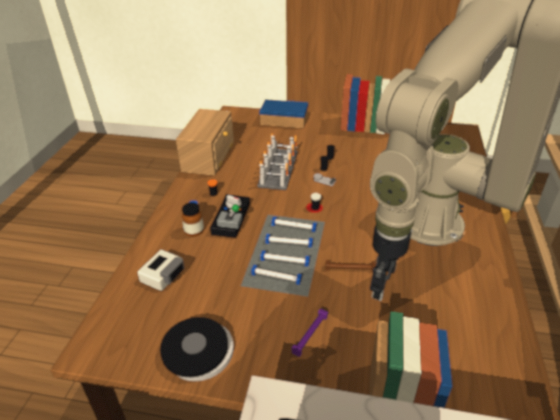

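The scene picture shows four blue-capped aluminium tubes on the grey mat at (304,219), (333,227), (363,234) and (390,243). The look-alikes are brown at (377,190) and purple at (466,230), and I'll leave both alone. The rack is around (175,208) and the control box around (275,270). The canister on the red disc at (272,193) looks white-lidded; the orange one (206,287) and blue one (255,312) stand off the disc. I'll confirm that in a crop and measure.

Run:
```python
from h import *
im=cv2.imread('pics/scene0.png')
cv2.imwrite('pics/crop0.png',cv2.resize(im[165:335,160:420],None,fx=3,fy=3,interpolation=cv2.INTER_CUBIC)[:510,:780])
for n in('scene','side'):
    z=np.load(n+'0.npz'); d=z['d']; m,T=cam(n)
    for t in('tube0','jar','can_white','can_orange','can_blue','can_black1','opener','spot_c','dial','dial_grip','lever_tip','jaw0'):
        try: o=env.outline_of(n,t)
        except Exception as e: print(n,t,e); continue
        for k in o:
            if k['conf']<.3: continue
            v,u=np.nonzero(k['mask']&(d>0))
            if len(u)<5: continue
            P=at_depth(m,T,np.c_[u,v],d[v,u]); c=np.median(P,0)
            q=P[P[:,2]>.0][:,:2]; 
            (cx,cy),(w,h),a=cv2.minAreaRect((q*1000).astype(np.float32))
            print(n,t,round(k['conf'],2),np.round(k['xy']),c.round(3),'rect',np.round([cx,cy,w,h,a],1),'zmax',np.percentile(P[:,2],98).round(3))
```

```text
scene tube0 0.91 [388. 244.] [0.468 0.34  0.017] rect [459.4 339.9  24.1 154.8  84.6] zmax 0.025
scene tube0 0.89 [463. 230.] [0.331 0.521 0.015] rect [329.  527.3 149.   44.1  62.7] zmax 0.023
scene tube0 0.87 [333. 224.] [0.452 0.186 0.018] rect [450.2 185.1 150.1  23.1   2.7] zmax 0.025
scene tube0 0.82 [376. 189.] [0.252 0.266 0.018] rect [246.9 264.8 155.   22.9   7.6] zmax 0.024
scene tube0 0.7 [360. 237.] [0.467 0.268 0.017] rect [447.7 267.9  24.1 150.1  89.7] zmax 0.025
scene jar 0.63 [291. 310.] [0.791 0.185 0.073] rect [747.4 173.4 119.1  66.9  19.7] zmax 0.101
scene jar 0.5 [173. 213.] [ 0.596 -0.218  0.035] rect [ 529.5 -249.5  205.1  297.6    4.4] zmax 0.089
scene can_white 0.71 [269. 188.] [ 0.4   -0.011  0.039] rect [390.2 -14.3  35.   31.4  21.3] zmax 0.056
scene can_white 0.62 [260. 262.] [0.673 0.062 0.045] rect [668.9  56.6  45.   52.9   4.9] zmax 0.066
scene can_orange 0.59 [173. 214.] [ 0.599 -0.22   0.037] rect [ 527.7 -264.6  336.7  198.1   88.3] zmax 0.092
scene can_orange 0.55 [204. 285.] [ 0.777 -0.029  0.041] rect [752.8 -41.8  73.9  34.8  32.3] zmax 0.055
[... 2351 characters left out ...]
[332. 151.] [ 0.374 -0.342  0.033] rect [ 376.5 -345.7   33.7   31.8   58.8] zmax 0.054
side opener 0.67 [324. 179.] [ 0.379 -0.178  0.005] rect [ 378.7 -179.7   41.8   75.2   82.1] zmax 0.016
side dial 0.45 [228. 199.] [0.67  0.068 0.051] rect [668.1  57.   45.4  53.1  16.7] zmax 0.065
side lever_tip 0.38 [236. 208.] [0.628 0.168 0.103] rect [642.  144.7  27.2  80.   30.3] zmax 0.114
side lever_tip 0.3 [278. 167.] [ 0.57  -0.204  0.017] rect [ 571.  -271.   131.7  365.     5.7] zmax 0.094
side jaw0 0.57 [271. 164.] [ 0.581 -0.213  0.035] rect [ 580.6 -213.9   10.5   16.2   83.9] zmax 0.038
side jaw0 0.43 [293. 153.] [ 0.522 -0.282  0.039] rect [ 566.6 -281.    16.1  104.3   85.4] zmax 0.085
```

View pics/crop0.png

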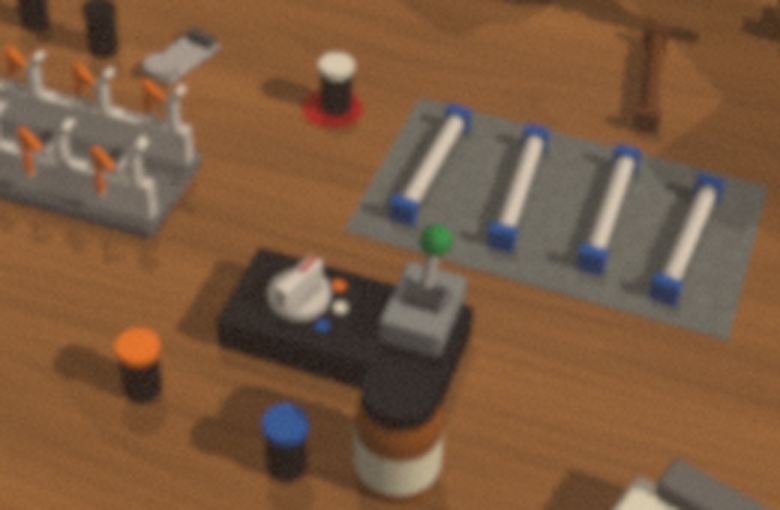

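The crop confirms the white-lidded canister is on the red disc, so the dial goes to 1.5. The four blue/aluminium tubes are the real ones, and the dial pointer is near 0.4. Next I'll align the tool with the world axes and look at the tubes with the wrist camera.

```bash
python3 -m pendant '[{"travel":[0,0,-0.3],"rot":[0,0,-0.14],"fingers":1},{"travel":[0,0,-0.6],"rot":[0,0,-0.281],"fingers":1},{"travel":[0,0,-0.667],"rot":[0,0,-0.281],"fingers":1},{"travel":[0,0,-0.667],"rot":[0,0,-0.281],"fingers":1}]'
python3 -m pendant '[{"travel":[-0.25,-0.3,0],"rot":[0,0,0],"fingers":1},{"travel":[-0.5,-0.6,0],"rot":[0,0,0],"fingers":1},{"travel":[-0.7,-0.9,0],"rot":[0,0,0],"fingers":1}]'
python3 -m pendant '[{"travel":[-0.25,-0.3,0],"rot":[0,0,0],"fingers":1},{"travel":[-0.5,-0.6,0],"rot":[0,0,0],"fingers":1},{"travel":[-0.7,-0.9,0],"rot":[0,0,0],"fingers":1}]'
python3 -m pendant '[{"travel":[-0.25,-0.3,0],"rot":[0,0,0],"fingers":1},{"travel":[-0.5,-0.6,0],"rot":[0,0,0],"fingers":1},{"travel":[-0.7,-0.9,0],"rot":[0,0,0],"fingers":1},{"travel":[-0.7,-0.9,0],"rot":[0,0,0],"fingers":1},{"travel":[-0.7,-0.9,0],"rot":[0,0,0],"fingers":1}]'
python3 - <<'E'
from h import *
m,T,im,d=snap('wrist','w1.png'); np.savez('w1.npz',im=im,d=d); s=env.get_state()
print(np.array(m['T_tool_cam']).round(3),m['fovy'],T[:3,3]); print(s['tcp_pos'],s['orientation'],s['clock'])
for k in env.outline_of('wrist','tube0'):
    v,u=np.nonzero(k['mask']&(d>0)); P=at_depth(m,T,np.c_[u,v],d[v,u]); q=P[P[:,2]>.008]
    if len(q)<20: continue
    print(round(k['conf'],2),np.round(k['xy']),cv2.minAreaRect((q[:,:2]*1000).astype(np.float32)),np.percentile(P[:,2],97))
E
```

```text
clock: 1.7
tcp_pos: [0.1674, 0.551, 0.3321]
orientation: [0.001, 0.001, 1.0, 0.002]
wrist_force: [0.2, 0.5, -0.3]
finger_gap: 0.0856
grip_force: 0.0
clock: 2.0
tcp_pos: [0.2515, 0.4407, 0.3282]
orientation: [-0.001, 0.0, 1.0, -0.001]
wrist_force: [1.2, -0.1, 0.3]
finger_gap: 0.0853
grip_force: 0.0
clock: 2.3
tcp_pos: [0.3356, 0.3322, 0.3285]
orientation: [-0.001, 0.001, 1.0, -0.001]
wrist_force: [0.9, -0.1, 0.0]
finger_gap: 0.0855
grip_force: 0.0
clock: 2.8
tcp_pos: [0.4188, 0.225, 0.3288]
orientation: [-0.001, 0.002, 1.0, -0.0]
wrist_force: [0.2, -0.7, -0.9]
finger_gap: 0.0853
grip_force: 0.0
[[ 0.001 -0.952 -0.307  0.08 ]
 [ 1.     0.001  0.001 -0.001]
 [-0.001 -0.307  0.952 -0.123]
 [ 0.     0.     0.     1.   ]] 65.3584330872539 [0.33933245 0.22439163 0.45213227]
[0.41834411 0.22588849 0.32909174] [-1.16649315e-03  1.09570375e-03  9.99998710e-01 -1.35622965e-04] 2.85
0.98 [314. 182.] ((444.9547119140625, 268.5434265136719), (23.067529678344727, 148.78065490722656), 89.93856048583984) 0.024377244510758386
0.65 [321.  45.] ((267.8475646972656, 270.746337890625), (104.78883361816406, 23.165300369262695), 6.429933547973633) 0.024221366499012274
0.64 [505.  97.] ((328.879638671875, 526.892333984375), (150.45013427734375, 24.127822875976562), 68.55976867675781) 0.02434117951688991
0.62 [195. 183.] ((445.593505859375, 103.25192260742188), (24.12283706665039, 149.6470489501953), 87.10364532470703) 0.02417054935221153
0.62 [255. 185.] ((447.3578796386719, 186.5384979248047), (149.249755859375, 24.052913665771484), 2.553927421569824) 0.02422453731410363
0.61 [365. 191.] ((457.6057434082031, 341.1973876953125), (24.637836456298828, 149.53883361816406), 84.82786560058594) 0.02436196690331809
```

View pics/w1.png

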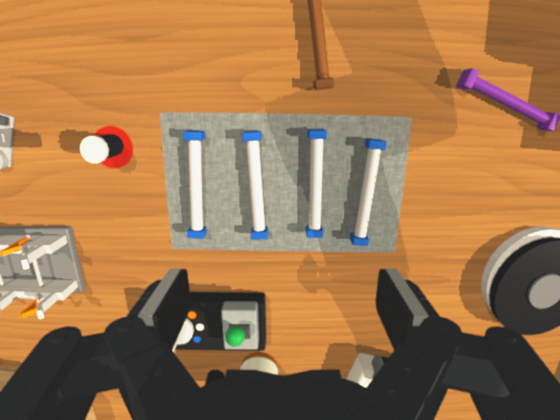

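The wrist picture shows four tubes at columns 195, 255, 316 and 368 on the mat. Their yaws are about -3°, +2.5°, 0° and -5°. Next is the rack.

```bash
for i in 1; do python3 -m pendant '[{"travel":[-0.06,-0.35,0],"rot":[0,0,0],"fingers":1},{"travel":[-0.12,-0.7,0],"rot":[0,0,0],"fingers":1},{"travel":[-0.17,-1,0],"rot":[0,0,0],"fingers":1}]'
python3 -m pendant '[{"travel":[-0.06,-0.35,0],"rot":[0,0,0],"fingers":1},{"travel":[-0.12,-0.7,0],"rot":[0,0,0],"fingers":1},{"travel":[-0.17,-1,0],"rot":[0,0,0],"fingers":1}]'
python3 -m pendant '[{"travel":[-0.06,-0.35,0],"rot":[0,0,0],"fingers":1},{"travel":[-0.12,-0.7,0],"rot":[0,0,0],"fingers":1},{"travel":[-0.17,-1,0],"rot":[0,0,0],"fingers":1}]'
python3 -m pendant '[{"travel":[-0.06,-0.35,0],"rot":[0,0,0],"fingers":1},{"travel":[-0.12,-0.7,0],"rot":[0,0,0],"fingers":1},{"travel":[-0.17,-1,0],"rot":[0,0,0],"fingers":1},{"travel":[-0.17,-1,0],"rot":[0,0,0],"fingers":1},{"travel":[-0.17,-1,0],"rot":[0,0,0],"fingers":1}]'; done
python3 - <<'E'
from h import *
m,T,im,d=snap('wrist','w2.png'); np.savez('w2.npz',im=im,d=d,T=T)
v,u=np.mgrid[0:420,0:560].reshape(2,-1); P=at_depth(m,T,np.c_[u,v],d[v,u]).reshape(420,560,3); np.save('w2P.npy',P)
# base: z ~14mm region
B=(abs(P[...,2]-.014)<.003)&(d>0); B=cv2.morphologyEx(B.astype(np.uint8),cv2.MORPH_OPEN,np.ones((3,3)))
n,l,st,c=cv2.connectedComponentsWithStats(B)
q=P[(B>0)][:,:2]; q=q[(q[:,1]<-.08)&(q[:,1]>-.42)&(q[:,0]>.46)&(q[:,0]<.68)]
print(len(q),cv2.minAreaRect((q*1000).astype(np.float32)),np.percentile(q,[1,99],axis=0))
# beams: z ~52
b=P[(abs(P[...,2]-.052)<.0025)&(d>0)]; b=b[(b[:,1]<-.08)&(b[:,1]>-.42)&(b[:,0]>.46)&(b[:,0]<.68)]
print(len(b),cv2.minAreaRect((b[:,:2]*1000).astype(np.float32)))
b2=P[(P[...,2]>.094)&(d>0)]; print(len(b2)); 
h=P[...,2]; vis=np.clip(h*2500,0,255).astype(np.uint8)
cv2.imwrite('pics/w2h.png',cv2.resize(np.hstack([im,cv2.applyColorMap(vis,cv2.COLORMAP_JET)]),None,fx=.7,fy=.7)); print(env.get_state()['tcp_pos'])
E
```

```text
clock: 3.2
tcp_pos: [0.4386, 0.1064, 0.3301]
orientation: [-0.0, -0.002, 1.0, 0.0]
wrist_force: [0.9, 0.4, -0.5]
finger_gap: 0.0852
grip_force: 0.0
clock: 3.5
tcp_pos: [0.4594, -0.014, 0.3302]
orientation: [0.0, -0.001, 1.0, 0.0]
wrist_force: [0.0, -0.2, 0.2]
finger_gap: 0.0852
grip_force: 0.0
clock: 3.8
tcp_pos: [0.4803, -0.1341, 0.3301]
orientation: [0.0, -0.001, 1.0, 0.0]
wrist_force: [1.2, -0.5, 0.5]
finger_gap: 0.0852
grip_force: 0.0
clock: 4.3
tcp_pos: [0.5006, -0.2529, 0.3295]
orientation: [-0.001, -0.0, 1.0, 0.001]
wrist_force: [0.5, 1.5, -0.8]
finger_gap: 0.0855
grip_force: 0.0
7163 ((553.6200561523438, -232.8231964111328), (88.38898468017578, 266.7532958984375), 0.642561137676239) [[ 0.50989625 -0.35770892]
 [ 0.59698026 -0.1027035 ]]
2718 ((564.649658203125, -233.0423583984375), (103.5057601928711, 262.09515380859375), 0.5977059006690979)
43168
[ 0.50046827 -0.25223359  0.32989537]
```

View pics/w2.png

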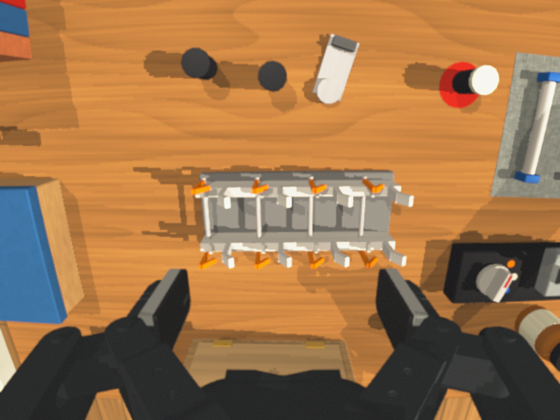

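The wrist picture shows the rack with its beams at rows ~190 and 252. White prongs stand on the right (+y) of each seat and orange jaws on the left. I'll refine the seat positions from the prongs and hooks.

Run:
```python
from h import *
z=np.load('w2.npz'); im=z['im'].astype(int); P=np.load('w2P.npy'); 
reg=(P[...,1]<-.06)&(P[...,1]>-.42)&(P[...,0]>.48)&(P[...,0]<.66)&(P[...,2]<.11)
org=(im[...,2]-im[...,0]>90)&(im[...,2]>150); wh=(im.min(2)>150)
for nm,msk,zl,zh in(('prong upper',wh,.085,.1),('prong shaft',wh,.066,.085),('low fork',wh,.056,.066),('hook',org,.06,.095)):
    M=(reg&msk&(P[...,2]>zl)&(P[...,2]<zh)).astype(np.uint8)
    n,l,st,c=cv2.connectedComponentsWithStats(M)
    for i in range(1,n):
        if st[i,4]<12: continue
        q=P[l==i]*1000; print(nm,st[i,4],c[i].round(),'x %.0f..%.0f y %.1f..%.1f z %.0f..%.0f'%(*np.percentile(q[:,0],[2,98]),*np.percentile(q[:,1],[2,98]),*np.percentile(q[:,2],[2,98])))
cv2.imwrite('pics/w2c.png',cv2.resize(z['im'][160:280,180:430],None,fx=3.2,fy=3.2,interpolation=cv2.INTER_CUBIC))
```

```text
prong upper 101 [224. 202.] x 521..533 y -328.4..-314.4 z 86..99
prong upper 124 [284. 201.] x 521..532 y -259.8..-244.8 z 85..99
prong upper 133 [345. 200.] x 520..531 y -189.5..-174.3 z 85..99
prong upper 121 [405. 200.] x 520..531 y -119.6..-104.3 z 85..99
prong upper 98 [342. 260.] x 597..608 y -187.9..-173.8 z 85..99
prong upper 88 [285. 261.] x 597..608 y -257.6..-244.2 z 85..99
prong upper 101 [398. 259.] x 596..606 y -118.8..-103.7 z 85..99
prong upper 75 [228. 262.] x 598..609 y -327.2..-314.3 z 87..99
prong shaft 13 [228. 252.] x 597..606 y -323.2..-322.4 z 67..82
low fork 28 [369. 248.] x 596..607 y -140.8..-137.0 z 57..60
low fork 25 [210. 249.] x 598..610 y -350.5..-346.6 z 58..60
low fork 14 [230. 248.] x 597..608 y -323.0..-322.4 z 57..65
low fork 23 [263. 249.] x 598..608 y -281.5..-277.6 z 57..59
low fork 26 [316. 248.] x 597..608 y -210.6..-207.4 z 57..60
hook 122 [258. 188.] x 513..519 y -289.7..-271.9 z 64..89
hook 111 [317. 188.] x 513..519 y -219.8..-202.4 z 64..88
hook 113 [375. 187.] x 512..518 y -149.4..-132.4 z 61..88
hook 137 [200. 189.] x 514..520 y -359.2..-342.2 z 63..88
hook 160 [206. 262.] x 611..618 y -358.0..-339.9 z 62..89
hook 138 [260. 262.] x 610..616 y -288.8..-270.7 z 62..88
hook 128 [315. 261.] x 609..616 y -218.7..-200.8 z 63..88
hook 126 [369. 260.] x 609..615 y -148.4..-132.1 z 62..89
```

View pics/w2c.png

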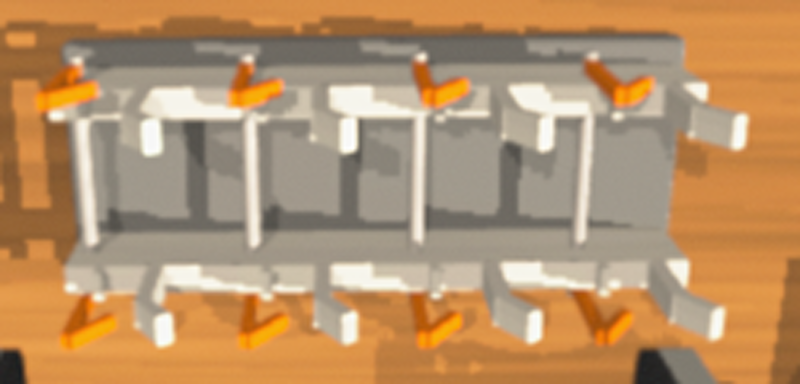

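Fitted seats: S0 (.5635,-.128), S1 (.564,-.198), S2 (.565,-.268), S3 (.5655,-.338), rack yaw about 0.011 rad. First I'll pick tube A at (.4456,.1033), yaw -3°.

```bash
python3 -m pendant '[{"travel":[0.05,0.35,0.1],"rot":[0,0,0],"fingers":1},{"travel":[0.1,0.7,0.2],"rot":[0,0,0],"fingers":1},{"travel":[0.153,0.988,0.3],"rot":[0,0,0.05],"fingers":1},{"travel":[0.153,0.988,0.3],"rot":[0,0,0],"fingers":1}]' 100 | head -2
python3 -m pendant '[{"travel":[0.05,0.35,0.1],"rot":[0,0,0],"fingers":1},{"travel":[0.1,0.7,0.2],"rot":[0,0,0],"fingers":1},{"travel":[0.153,0.988,0.45],"rot":[0,0,0],"fingers":1},{"travel":[0.153,0.988,0.45],"rot":[0,0,0],"fingers":1}]' | head -2
python3 -m pendant '[{"travel":[0.05,0.35,0.3],"rot":[0,0,0],"fingers":1},{"travel":[0.1,0.7,0.6],"rot":[0,0,0.03],"fingers":1},{"travel":[0.153,0.988,1],"rot":[0,0,0.05],"fingers":1},{"travel":[0.153,0.988,1],"rot":[0,0,0.05],"fingers":1},{"travel":[0.153,0.988,1],"rot":[0,0,0.05],"fingers":1}]'
python3 - <<'E'
from h import *
m,T,im,d=snap('wrist'); s=env.get_state(); print(s['tcp_pos'],s['orientation'])
for k in env.outline_of('wrist','tube0')[:4]:
    v,u=np.nonzero(k['mask']&(d>0)); P=at_depth(m,T,np.c_[u,v],d[v,u]); q=P[P[:,2]>.008]
    if len(q)>20: print(round(k['conf'],2),np.round(k['xy']),cv2.minAreaRect((q[:,:2]*1000).astype(np.float32)))
E
```

```text
clock: 4.75
tcp_pos: [0.4794, -0.129, 0.2934]
clock: 5.15
tcp_pos: [0.4589, -0.0109, 0.2372]
clock: 5.65
tcp_pos: [0.4424, 0.1041, 0.1186]
orientation: [-0.002, 0.024, 1.0, -0.0]
wrist_force: [-0.7, 0.7, 0.2]
finger_gap: 0.0853
grip_force: 0.0
[0.4440657  0.103099   0.12019517] [-7.07379421e-04  2.45419326e-02  9.99698540e-01 -1.47710091e-04]
0.89 [550. 288.] ((506.67962646484375, 329.23724365234375), (12.164299011230469, 50.226104736328125), 85.58526611328125)
0.85 [530.  20.] ((308.1909484863281, 274.61328125), (22.271846771240234, 26.111299514770508), 8.092279434204102)
0.83 [395. 185.] ((432.8246765136719, 183.28428649902344), (121.39776611328125, 23.9274845123291), 0.5503680109977722)
0.75 [498. 198.] ((444.6478271484375, 267.9717712402344), (25.667343139648438, 149.61688232421875), 89.8780746459961)
```

```bash
python3 -m pendant '[{"travel":[0,0,0.3],"rot":[0,0,0],"fingers":1},{"travel":[0,0,0.6],"rot":[0,0,0],"fingers":1},{"travel":[0,0,0.825],"rot":[0,0,0],"fingers":1},{"travel":[0,0,0.825],"rot":[0,0,0],"fingers":1},{"travel":[0,0,0.825],"rot":[0,0,0],"fingers":-1},{"travel":[0,0,0.825],"rot":[0,0,0],"fingers":-1},{"travel":[0,0,0.825],"rot":[0,0,0],"fingers":-1},{"travel":[0,0,0.825],"rot":[0,0,0],"fingers":-1},{"travel":[0,0,0.825],"rot":[0,0,0],"fingers":-1},{"travel":[0,0,0.825],"rot":[0,0,0],"fingers":-1}]' 100
python3 -m pendant '[{"travel":[0,0,0],"rot":[0,0,0],"fingers":-1},{"travel":[0,0,0],"rot":[0,0,0],"fingers":-1}]'
```

```text
clock: 6.75
tcp_pos: [0.4461, 0.1019, 0.0225]
orientation: [0.001, 0.026, 1.0, 0.0]
wrist_force: [-2.1, -0.1, 9.6]
finger_gap: 0.0125
grip_force: 97.8
clock: 6.95
tcp_pos: [0.4461, 0.1019, 0.0226]
orientation: [0.001, 0.026, 1.0, 0.0]
wrist_force: [-1.5, -0.2, 9.7]
finger_gap: 0.0126
grip_force: 97.8
```

```bash
python3 -m pendant '[{"travel":[0,0,-0.05],"rot":[0,0,0],"fingers":-1},{"travel":[0,0,-0.4],"rot":[0,0,0],"fingers":-1},{"travel":[0,0,-0.8],"rot":[0,0,0],"fingers":-1},{"travel":[0,0,-1],"rot":[0,0,0],"fingers":-1},{"travel":[0,0,-1],"rot":[0,0,0],"fingers":-1},{"travel":[0,0,-1],"rot":[0,0,0],"fingers":-1}]'
python3 - <<'E'
from h import *
m,T,im,d=snap('wrist','w3.png'); s=env.get_state(); print(s['tcp_pos'],s['orientation'])
v,u=np.mgrid[0:420,0:560].reshape(2,-1); P=at_depth(m,T,np.c_[u,v],d[v,u]).reshape(420,560,3); np.savez('w3.npz',P=P,im=im)
b=im.astype(int); blue=(b[...,0]-b[...,2]>60)&(P[...,2]>.06)
n,l,st,c=cv2.connectedComponentsWithStats(blue.astype(np.uint8))
for i in range(1,n):
    if st[i,4]>30: q=P[l==i]*1000; print(c[i].round(),st[i,4],np.percentile(q,[2,50,98],axis=0).round(1).tolist())
E
```

```text
clock: 7.55
tcp_pos: [0.4455, 0.1018, 0.1417]
orientation: [0.001, 0.026, 1.0, 0.0]
wrist_force: [0.8, -0.3, -1.3]
finger_gap: 0.0122
grip_force: 97.9
[0.44464812 0.10174679 0.14063099] [-5.63287764e-04  2.64110004e-02  9.99651010e-01 -1.79880054e-05]
[283. 132.] 2024 [[370.1, 93.7, 140.4], [375.6, 104.7, 142.5], [381.5, 115.9, 143.9]]
```

View pics/w3.png

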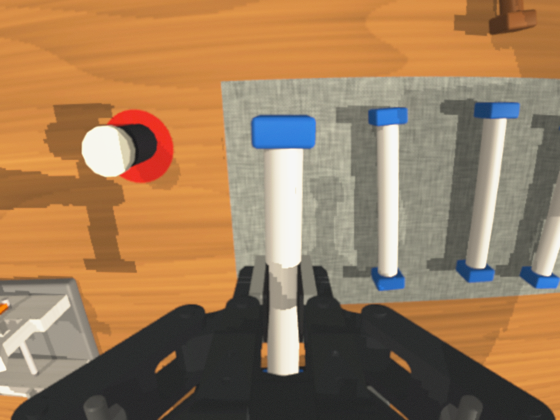

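Tube A is held square, with its axis about 10 mm below the TCP. Now carrying it to S3.

```bash
python3 -m pendant '[{"travel":[0,0,-0.3],"rot":[0,0,-0.061],"fingers":-1},{"travel":[0,0,-0.5],"rot":[0,0,-0.061],"fingers":-1},{"travel":[0,0,-0.5],"rot":[0,0,-0.061],"fingers":-1}]' | head -3
python3 -m pendant '[{"travel":[-0.08,-0.3,0],"rot":[0,0,0],"fingers":-1},{"travel":[-0.16,-0.6,0],"rot":[0,0,0],"fingers":-1},{"travel":[-0.25,-0.915,0],"rot":[0,0,0],"fingers":-1}]' | head -2
python3 -m pendant '[{"travel":[-0.08,-0.3,0],"rot":[0,0,0],"fingers":-1},{"travel":[-0.16,-0.6,0],"rot":[0,0,0],"fingers":-1},{"travel":[-0.25,-0.915,0],"rot":[0,0,0],"fingers":-1}]' | head -2
python3 -m pendant '[{"travel":[-0.08,-0.3,0],"rot":[0,0,0],"fingers":-1},{"travel":[-0.16,-0.6,0],"rot":[0,0,0],"fingers":-1},{"travel":[-0.25,-0.915,0],"rot":[0,0,0],"fingers":-1}]' | head -2
python3 -m pendant '[{"travel":[-0.08,-0.3,0],"rot":[0,0,0],"fingers":-1},{"travel":[-0.16,-0.6,0],"rot":[0,0,0],"fingers":-1},{"travel":[-0.25,-0.915,0],"rot":[0,0,0],"fingers":-1},{"travel":[-0.25,-0.915,0],"rot":[0,0,0],"fingers":-1},{"travel":[-0.25,-0.915,0],"rot":[0,0,0],"fingers":-1}]'
cat >> h.py <<'E'
def held(save=None):
    m,T,im,d=snap('wrist',save); s=env.get_state(); tp=s['tcp_pos']; q=s['orientation']
    v,u=np.mgrid[0:420,0:560].reshape(2,-1); P=at_depth(m,T,np.c_[u,v],d[v,u]).reshape(420,560,3)
    b=im.astype(int); blue=(b[...,0]-b[...,2]>60)&(d<.25)&(d>0)
    n,l,st,c=cv2.connectedComponentsWithStats(blue.astype(np.uint8))
    X=R.from_quat([q[1],q[2],q[3],q[0]]).as_matrix()
    print('tcp',tp.round(4),'yaw deg %.2f'%np.degrees(np.arctan2(X[1,1],X[0,1])-np.pi/2),'gap',s['finger_gap'],'F',s['wrist_force'].round(1),'t',s['clock'])
    for i in range(1,n):
        if st[i,4]>300:
            Q=(P[l==i]-tp)@X*1000; print('cap tool mm',c[i].round(),st[i,4],np.percentile(Q,[2,50,98],axis=0).round(1).tolist())
    return m,T,im,d,P
E
python3 -c "
from h import *
held('w4.png')"
```

```text
clock: 7.9
tcp_pos: [0.4464, 0.1018, 0.2026]
orientation: [0.001, -0.005, 1.0, 0.0]
clock: 8.2
tcp_pos: [0.4754, -0.0082, 0.1989]
clock: 8.5
tcp_pos: [0.5066, -0.1181, 0.1986]
clock: 8.8
tcp_pos: [0.538, -0.2274, 0.1983]
clock: 9.3
tcp_pos: [0.569, -0.3362, 0.1977]
orientation: [-0.002, -0.005, 1.0, 0.002]
wrist_force: [-1.3, 0.9, -0.6]
finger_gap: 0.0121
grip_force: 98.1
tcp [ 0.5691 -0.3353  0.1985] yaw deg 0.60 gap 0.012083416301853351 F [ 0.1 -0.1 -1.2] t 9.35
cap tool mm [283. 132.] 1987 [[64.4, -12.6, -1.4], [70.0, -1.6, -0.0], [75.5, 9.5, 2.1]]
```

View pics/w4.png

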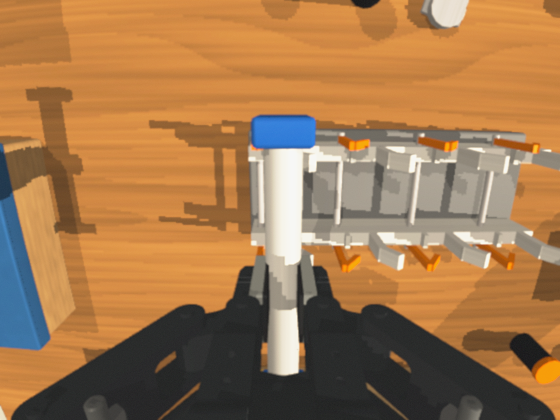

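The tube is above S3, centred and square. I'll measure the rack relative to the held cap in this same view, which cancels bias.

```bash
cat >> h.py <<'E'
def seats(im,P):
    # seat y from hook and prong ranges at front/rear, offsets from the first survey
    b=im.astype(int); org=(b[...,2]-b[...,0]>90)&(b[...,2]>150); wh=b.min(2)>150
    for nm,msk,zl,zh in(('prong',wh,.085,.1),('hook',org,.06,.095)):
        M=(msk&(P[...,2]>zl)&(P[...,2]<zh)&(P[...,1]<-.06)&(P[...,0]>.48)&(P[...,0]<.66)).astype(np.uint8)
        n,l,st,c=cv2.connectedComponentsWithStats(M)
        for i in range(1,n):
            if st[i,4]>30:
                q=P[l==i]*1000; print(nm,st[i,4],c[i].round(),'x %.0f..%.0f y %.1f..%.1f z %.0f..%.0f'%(*np.percentile(q[:,0],[2,98]),*np.percentile(q[:,1],[2,98]),*np.percentile(q[:,2],[2,98])))
E
python3 - <<'E'
from h import *
m,T,im,d,P=held(); seats(im,P)
E
```

```text
tcp [ 0.5693 -0.3347  0.1994] yaw deg 0.65 gap 0.01240996212928616 F [ 0.3 -0.7  0. ] t 9.4
cap tool mm [283. 132.] 1989 [[64.5, -12.2, -1.3], [70.2, -1.3, -0.1], [75.7, 10.0, 2.2]]
prong 185 [309. 161.] x 521..533 y -322.5..-314.3 z 91..99
prong 288 [402. 164.] x 521..532 y -259.2..-244.7 z 85..99
prong 279 [494. 165.] x 520..532 y -188.8..-174.5 z 85..99
prong 233 [391. 260.] x 597..608 y -259.1..-243.2 z 85..99
prong 221 [475. 259.] x 597..607 y -189.0..-173.8 z 85..99
prong 118 [547. 257.] x 601..606 y -119.0..-109.8 z 85..97
hook 245 [354. 144.] x 514..520 y -289.8..-272.7 z 62..89
hook 256 [442. 145.] x 513..519 y -220.5..-203.1 z 61..89
hook 243 [524. 146.] x 512..518 y -151.0..-138.4 z 62..89
hook 289 [502. 258.] x 609..615 y -149.6..-134.3 z 62..89
hook 32 [258. 252.] x 611..614 y -358.9..-353.9 z 60..70
hook 296 [346. 261.] x 610..617 y -288.8..-271.5 z 62..89
hook 309 [426. 260.] x 609..616 y -219.2..-202.0 z 61..89
```

```bash
python3 -m pendant '[{"travel":[0.03,-0.018,0.3],"rot":[0,0,0],"fingers":-1},{"travel":[0.03,-0.018,0.6],"rot":[0,0,0],"fingers":-1},{"travel":[0.03,-0.018,0.73],"rot":[0,0,0],"fingers":-1},{"travel":[0.03,-0.018,0.73],"rot":[0,0,0],"fingers":-1}]'
python3 -m pendant '[{"travel":[0,0,0.06],"rot":[0,0,0],"fingers":-1},{"travel":[0,0,0.11],"rot":[0,0,0],"fingers":-1},{"travel":[0,0,0.16],"rot":[0,0,0],"fingers":-1},{"travel":[0,0,0.2],"rot":[0,0,0],"fingers":-1}]'
python3 -m pendant '[{"travel":[0,0,0.04],"rot":[0,0,0],"fingers":-1},{"travel":[0,0,0.08],"rot":[0,0,0],"fingers":-1},{"travel":[0,0,0.12],"rot":[0,0,0],"fingers":-1},{"travel":[0,0,0.12],"rot":[0,0,0],"fingers":-1}]'
python3 - <<'E'
from h import *
m,T,im,d,P=held('w5.png'); seats(im,P)
E
```

```text
clock: 9.8
tcp_pos: [0.5645, -0.3351, 0.1104]
orientation: [-0.003, -0.006, 1.0, 0.002]
wrist_force: [0.2, 0.8, -0.7]
finger_gap: 0.012
grip_force: 98.1
clock: 10.2
tcp_pos: [0.5669, -0.3378, 0.09]
orientation: [0.001, -0.006, 1.0, 0.0]
wrist_force: [0.2, 5.6, 2.3]
finger_gap: 0.0122
grip_force: 98.7
clock: 10.6
tcp_pos: [0.5659, -0.3378, 0.0738]
orientation: [-0.001, -0.006, 1.0, 0.001]
wrist_force: [0.3, 1.3, -0.8]
finger_gap: 0.0123
grip_force: 99.3
tcp [ 0.5672 -0.3384  0.0747] yaw deg 0.65 gap 0.012172598025544004 F [ 1.9  1.1 -0.2] t 10.65
cap tool mm [283. 101.] 1996 [[76.4, -11.4, 0.9], [82.1, -0.4, 2.2], [87.3, 10.7, 3.8]]
prong 1553 [334. 231.] x 522..533 y -328.7..-314.5 z 85..99
prong 1799 [522. 230.] x 521..533 y -259.2..-245.5 z 85..99
hook 1232 [248. 189.] x 514..520 y -359.7..-341.9 z 64..89
hook 1099 [424. 189.] x 513..519 y -290.3..-273.7 z 61..89
hook 216 [553. 183.] x 513..519 y -221.1..-217.4 z 60..69
hook 1125 [525. 373.] x 609..616 y -219.6..-203.6 z 61..88
hook 51 [273. 371.] x 611..614 y -345.9..-340.4 z 68..72
```

```bash
python3 -m pendant '[{"travel":[0,0,0.015],"rot":[0,0,0],"fingers":-1},{"travel":[0,0,0.03],"rot":[0,0,0],"fingers":-1},{"travel":[0,0,0.03],"rot":[0,0,0],"fingers":-1}]'
python3 - <<'E'
from h import *
held('w5b.png')
E
```

```text
clock: 10.95
tcp_pos: [0.5724, -0.339, 0.0748]
orientation: [0.006, -0.007, 1.0, -0.001]
wrist_force: [12.0, 4.3, 3.6]
finger_gap: 0.0118
grip_force: 101.0
tcp [ 0.5724 -0.339   0.0749] yaw deg 0.78 gap 0.01184891106634514 F [12.1  5.3  3.7] t 11.0
cap tool mm [288.  81.] 2125 [[82.2, -9.9, -1.3], [87.7, 1.0, 0.2], [93.1, 12.2, 1.8]]
cap tool mm [293. 364.] 382 [[-48.6, -3.1, 3.1], [-44.8, 5.4, 5.7], [-43.1, 9.4, 21.0]]
```

View pics/w5b.png

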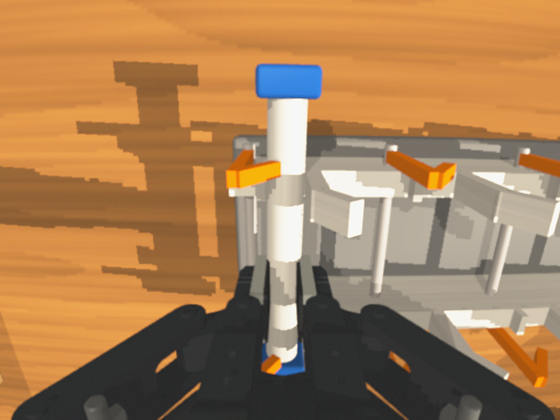

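The tube has slid about 17 mm along -x in the grip, and the tool is being pushed to +x. I'll check for an obstacle on the rack's +x side (the wooden box in w2), then the orientation.

Run:
```python
from h import *
P=np.load('w2P.npy')
for r in (335,345,355,365,375): print(r,[P[r,c].round(3).tolist() for c in (200,240,270,320,345)])
z=np.load('scene0.npz'); m,T=cam('scene'); d=z['d']
for uv in((60,228),(30,240),(150,262),(90,235),(110,280),(70,260)): print(uv,at_depth(m,T,[uv],d[uv[1],uv[0]]).round(3))
s=env.get_state(); print({k:np.round(s[k],3) for k in('joint_pos','tau','ft_torque','wrist_force')})
```

```text
335 [[0.791, -0.393, -0.001], [0.79, -0.324, 0.0], [0.789, -0.274, 0.001], [0.791, -0.19, -0.001], [0.792, -0.147, -0.001]]
345 [[0.791, -0.387, 0.025], [0.793, -0.322, 0.021], [0.793, -0.273, 0.021], [0.792, -0.192, 0.022], [0.801, -0.149, 0.012]]
355 [[0.791, -0.382, 0.047], [0.793, -0.319, 0.044], [0.794, -0.273, 0.042], [0.796, -0.194, 0.04], [0.8, -0.153, 0.037]]
365 [[0.792, -0.377, 0.067], [0.793, -0.317, 0.065], [0.793, -0.272, 0.064], [0.794, -0.196, 0.064], [0.8, -0.157, 0.058]]
375 [[0.792, -0.373, 0.086], [0.489, -0.265, 0.385], [0.49, -0.257, 0.384], [0.489, -0.244, 0.385], [0.795, -0.162, 0.083]]
(60, 228) [[ 0.824 -0.358  0.154]]
(30, 240) [[ 0.875 -0.399  0.149]]
(150, 262) [[ 0.728 -0.213  0.002]]
(90, 235) [[ 0.816 -0.284  0.15 ]]
(110, 280) [[ 0.911 -0.163  0.152]]
(70, 260) [[ 0.893 -0.277  0.149]]
{'joint_pos': array([-0.658,  0.571,  0.004,  0.993,  0.006, -0.671]), 'tau': array([ -7.378, -55.523,  22.121,   2.645,  -3.428,   0.219]), 'ft_torque': array([ 1.001, -2.526,  0.39 ]), 'wrist_force': array([12.15 ,  5.335,  3.654])}
```

Run:
```python
from h import *
P2=np.load('w2P.npy'); print('bar z',[P2[r,258].round(4).tolist() for r in(205,215,225)])
m,T,im,d,P=held()
for r in range(60,400,12):
    row=P[r]; 
    c=[k for k in range(262,316) if d[r,k]>0 and abs(P[r,k,1]+.339)<.012]
    if c:
        k=max(c,key=lambda k:P[r,k,2]); print(r,k,P[r,k].round(4),im[r,k])
```

```text
bar z [[0.5494, -0.2858, 0.0373], [0.5631, -0.286, 0.0382], [0.5775, -0.2864, 0.0382]]
tcp [ 0.5724 -0.3389  0.0748] yaw deg 0.78 gap 0.011922171228964858 F [12.1  6.1  3.6] t 11.05
cap tool mm [289.  81.] 2115 [[82.2, -9.7, -1.4], [87.7, 1.3, -0.1], [93.1, 12.2, 1.6]]
cap tool mm [293. 364.] 391 [[-48.7, -3.2, 3.0], [-44.8, 5.3, 5.7], [-43.0, 9.3, 20.4]]
60 278 [ 0.4699 -0.344   0.0011] [ 75 151 224]
72 315 [ 0.4816 -0.3299  0.0753] [230 140  59]
84 280 [ 0.4858 -0.342   0.0757] [226 134  56]
96 274 [ 0.4899 -0.3441  0.0745] [185 105  41]
108 287 [ 0.4941 -0.3393  0.0707] [242 246 247]
120 288 [ 0.4984 -0.3389  0.0711] [242 246 247]
132 281 [ 0.503  -0.3415  0.0701] [226 240 244]
144 287 [ 0.5075 -0.3391  0.0704] [242 246 247]
156 288 [ 0.5121 -0.3386  0.0702] [242 246 247]
168 263 [ 0.5152 -0.3478  0.0789] [ 10 182 247]
180 262 [ 0.5196 -0.3482  0.0797] [  5 182 248]
192 315 [ 0.5226 -0.3289  0.0842] [163 183 196]
204 314 [ 0.5268 -0.3292  0.0852] [167 188 200]
216 312 [ 0.531  -0.3298  0.0861] [180 204 215]
228 279 [ 0.5425 -0.3418  0.0696] [225 239 244]
240 285 [ 0.5481 -0.3392  0.0694] [241 246 247]
252 285 [ 0.5539 -0.3391  0.0691] [241 246 247]
264 283 [ 0.5596 -0.3399  0.0694] [183 205 216]
276 268 [ 0.5593 -0.346   0.0802] [38 39 40]
288 267 [ 0.5597 -0.346   0.0885] [39 39 40]
300 311 [ 0.5586 -0.3299  0.0977] [44 45 44]
312 306 [ 0.558  -0.3322  0.1056] [44 42 43]
324 315 [ 0.558  -0.3298  0.1118] [44 45 43]
336 313 [ 0.5529 -0.3316  0.1234] [47 46 46]
348 314 [ 0.553  -0.3317  0.128 ] [47 49 44]
360 315 [ 0.5528 -0.3319  0.1326] [46 48 45]
372 315 [ 0.5525 -0.3323  0.1368] [46 47 46]
384 314 [ 0.5534 -0.3327  0.1396] [43 44 44]
396 315 [ 0.5526 -0.3329  0.1437] [39 41 38]
```

The rod top is at z≈0.069–0.071, under both hooks with y on the seat line, so the tube is essentially home. I'll release it, lift and measure.

```bash
python3 -m pendant '[{"travel":[0,0,-0.02],"rot":[0,0,0],"fingers":-0.2},{"travel":[0,0,-0.02],"rot":[0,0,0],"fingers":-0.2},{"travel":[0,0,-0.02],"rot":[0,0,0],"fingers":-0.2},{"travel":[0,0,-0.02],"rot":[0,0,0],"fingers":-0.2}]'
python3 -m pendant '[{"travel":[0,0,-0.2],"rot":[0,0,0],"fingers":0.2},{"travel":[0,0,-0.5],"rot":[0,0,0],"fingers":0.4},{"travel":[0,0,-0.9],"rot":[0,0,0],"fingers":0.4},{"travel":[0,0,-1],"rot":[0,0,0],"fingers":0.4},{"travel":[0,0,-1],"rot":[0,0,0],"fingers":0.4},{"travel":[0,0,-1],"rot":[0,0,0],"fingers":0.4}]'
cat >> h.py <<'E'
def rackcheck(save=None):
    m,T,im,d=snap('wrist',save); s=env.get_state(); print('tcp',s['tcp_pos'].round(4),'t',s['clock'])
    v,u=np.mgrid[0:420,0:560].reshape(2,-1); P=at_depth(m,T,np.c_[u,v],d[v,u]).reshape(420,560,3)
    b=im.astype(int); blue=(b[...,0]-b[...,2]>60)&(P[...,2]>.04)&(P[...,2]<.12)&(P[...,1]<-.06)&(P[...,0]<.7)&(d>0)
    n,l,st,c=cv2.connectedComponentsWithStats(blue.astype(np.uint8))
    for i in range(1,n):
        if st[i,4]>60:
            q=P[l==i]; t=q[q[:,2]>np.percentile(q[:,2],95)-.004]*1000; print('cap top mm',c[i].round(),len(t),'x %.1f..%.1f y %.1f..%.1f z %.1f'%(*np.percentile(t[:,0],[2,98]),*np.percentile(t[:,1],[2,98]),np.median(t[:,2])))
    seats(im,P); return m,T,im,d,P
E
python3 -c "
from h import *
rackcheck('w6.png')"
```

```text
clock: 11.45
tcp_pos: [0.5661, -0.3386, 0.0738]
orientation: [-0.0, -0.005, 1.0, 0.0]
wrist_force: [-0.5, 0.3, -0.8]
finger_gap: 0.0343
grip_force: 0.0
clock: 12.05
tcp_pos: [0.5661, -0.3382, 0.193]
orientation: [-0.001, -0.005, 1.0, 0.0]
wrist_force: [0.1, -0.4, -0.4]
finger_gap: 0.0598
grip_force: 0.0
tcp [ 0.5657 -0.3378  0.192 ] t 12.1
cap top mm [282. 103.] 504 x 480.0..490.5 y -351.8..-329.6 z 71.5
cap top mm [ 16. 280.] 2425 x 579.2..698.4 y -611.3..-577.7 z 71.2
cap top mm [284. 274.] 276 x 617.3..627.9 y -348.9..-327.8 z 71.5
prong 369 [309. 166.] x 521..533 y -328.6..-314.7 z 85..99
prong 415 [408. 168.] x 521..533 y -259.4..-244.6 z 85..99
prong 414 [501. 169.] x 521..532 y -189.6..-174.9 z 85..100
prong 122 [552. 260.] x 596..607 y -119.2..-113.1 z 85..93
prong 296 [396. 265.] x 597..608 y -258.7..-244.3 z 85..99
prong 314 [482. 264.] x 596..608 y -188.7..-174.1 z 85..99
prong 256 [306. 266.] x 598..609 y -328.1..-313.6 z 85..99
hook 278 [266. 148.] x 514..520 y -359.5..-341.8 z 66..89
hook 259 [360. 148.] x 514..520 y -289.8..-272.1 z 62..89
hook 269 [449. 149.] x 513..519 y -220.4..-203.3 z 61..89
hook 264 [532. 151.] x 512..518 y -150.8..-134.9 z 61..89
hook 320 [266. 267.] x 611..618 y -358.7..-340.9 z 62..89
hook 95 [343. 263.] x 610..616 y -288.8..-283.9 z 60..85
hook 323 [432. 266.] x 609..616 y -219.4..-203.4 z 61..89
hook 311 [508. 264.] x 609..615 y -149.7..-133.5 z 61..89
```

View pics/w6.png

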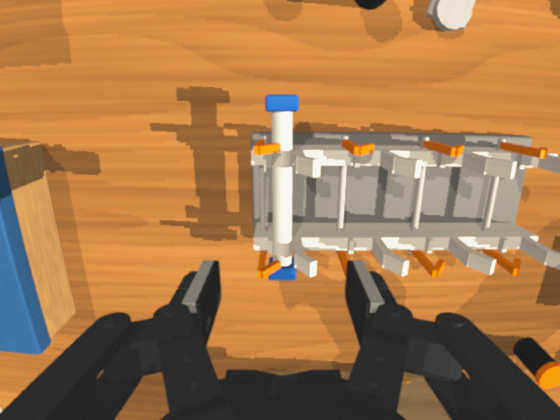

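Tube A is seated in S3: both cap tops are at 71.5 mm, the hooks are closed, and x offset is about -10.5 mm, which is allowed. Next is tube B.

```bash
cat >> h.py <<'E'
def tubes():
    m,T,im,d=snap('wrist'); s=env.get_state(); print('tcp',s['tcp_pos'].round(4),'t',s['clock'])
    for k in env.outline_of('wrist','tube0'):
        v,u=np.nonzero(k['mask']&(d>0)); P=at_depth(m,T,np.c_[u,v],d[v,u]); q=P[(P[:,2]>.008)&(P[:,2]<.03)]
        if len(q)>200:
            c,(w,h),a=cv2.minAreaRect((q[:,:2]*1000).astype(np.float32)); a=a if w>h else a-90
            print(round(k['conf'],2),np.round(k['xy']),'c %.1f %.1f L %.0f W %.0f yaw %.1f'%(*c,max(w,h),min(w,h),a),'col',np.median(im[k['mask']],0))
E
python3 -m pendant '[{"travel":[0.06,0.3,0],"rot":[0,0,0],"fingers":1},{"travel":[0.12,0.6,0],"rot":[0,0,0],"fingers":1},{"travel":[0.187,0.875,0],"rot":[0,0,0],"fingers":1}]' | head -2
python3 -m pendant '[{"travel":[0.06,0.3,0],"rot":[0,0,0],"fingers":1},{"travel":[0.12,0.6,0],"rot":[0,0,0],"fingers":1},{"travel":[0.187,0.875,0],"rot":[0,0,0],"fingers":1}]' | head -2
python3 -m pendant '[{"travel":[0.06,0.3,0],"rot":[0,0,0],"fingers":1},{"travel":[0.12,0.6,0],"rot":[0,0,0],"fingers":1},{"travel":[0.187,0.875,0],"rot":[0,0,0],"fingers":1}]' | head -2
python3 -m pendant '[{"travel":[0.06,0.3,0],"rot":[0,0,0],"fingers":1},{"travel":[0.12,0.6,0],"rot":[0,0,0],"fingers":1},{"travel":[0.187,0.875,0],"rot":[0,0,0],"fingers":1}]' | head -2
python3 -m pendant '[{"travel":[0.06,0.3,0],"rot":[0,0,-0.03],"fingers":1},{"travel":[0.12,0.6,0],"rot":[0,0,-0.032],"fingers":1},{"travel":[0.187,0.875,0],"rot":[0,0,-0.032],"fingers":1},{"travel":[0.187,0.875,0],"rot":[0,0,-0.032],"fingers":1},{"travel":[0.187,0.875,0],"rot":[0,0,-0.032],"fingers":1}]' | head -3
python3 -c "
from h import *
tubes()"
```

```text
clock: 12.4
tcp_pos: [0.5413, -0.2317, 0.1912]
clock: 12.7
tcp_pos: [0.5176, -0.1268, 0.1917]
clock: 13.0
tcp_pos: [0.4939, -0.0223, 0.1919]
clock: 13.3
tcp_pos: [0.4703, 0.0821, 0.192]
clock: 13.8
tcp_pos: [0.4473, 0.1857, 0.1924]
orientation: [-0.002, -0.023, 1.0, -0.001]
tcp [0.4477 0.1851 0.1926] t 13.85
0.98 [397.  33.] c 298.0 273.5 L 43 W 24 yaw 7.6 col [ 49.  95. 152.]
0.94 [285. 186.] c 447.4 186.6 L 149 W 24 yaw 2.8 col [222. 229. 237.]
0.85 [372. 187.] c 445.1 268.6 L 151 W 24 yaw 0.2 col [184.  160.  170.5]
0.75 [438. 203.] c 457.4 340.6 L 150 W 24 yaw -5.4 col [163. 145. 154.]
```

```bash
python3 -m pendant '[{"travel":[0,0.015,0.35],"rot":[0,0,0],"fingers":1},{"travel":[0,0.015,0.7],"rot":[0,0,0],"fingers":1},{"travel":[0,0.015,0.9],"rot":[0,0,0],"fingers":1}]' 120 | head -2
python3 -m pendant '[{"travel":[0,0,0.3],"rot":[0,0,0],"fingers":1},{"travel":[0,0,0.5],"rot":[0,0,0],"fingers":1},{"travel":[0,0,0.5],"rot":[0,0,0],"fingers":0},{"travel":[0,0,0.5],"rot":[0,0,0],"fingers":-1},{"travel":[0,0,0.5],"rot":[0,0,0],"fingers":-1},{"travel":[0,0,0.5],"rot":[0,0,0],"fingers":-1},{"travel":[0,0,0.5],"rot":[0,0,0],"fingers":-1},{"travel":[0,0,0.5],"rot":[0,0,0],"fingers":-1},{"travel":[0,0,0.5],"rot":[0,0,0],"fingers":-1}]' 
python3 -m pendant '[{"travel":[0,0,-0.1],"rot":[0,0,0],"fingers":-1},{"travel":[0,0,-0.4],"rot":[0,0,0],"fingers":-1},{"travel":[0,0,-0.8],"rot":[0,0,0],"fingers":-1},{"travel":[0,0,-1],"rot":[0,0,0],"fingers":-1},{"travel":[0,0,-1],"rot":[0,0,0],"fingers":-1}]' 
python3 -c "
from h import *
held('w7.png')"
```

```text
clock: 14.2
tcp_pos: [0.4471, 0.1855, 0.0831]
clock: 15.1
tcp_pos: [0.4497, 0.1875, 0.028]
orientation: [0.002, -0.022, 1.0, 0.0]
wrist_force: [-1.1, -0.9, 8.6]
finger_gap: 0.0113
grip_force: 118.0
clock: 15.6
tcp_pos: [0.4515, 0.1881, 0.1512]
orientation: [0.004, -0.022, 1.0, 0.001]
wrist_force: [0.5, 0.2, -0.9]
finger_gap: 0.0127
grip_force: 81.9
tcp [0.4502 0.1877 0.1489] yaw deg 2.56 gap 0.012330579703012413 F [ 0.8 -0.6 -1.5] t 15.65
cap tool mm [394. 114.] 510 [[65.9, 72.3, 123.6], [71.5, 82.8, 125.2], [76.6, 94.9, 132.5]]
cap tool mm [283. 125.] 1880 [[65.0, -11.6, 0.8], [70.7, -0.5, 2.2], [76.2, 10.6, 4.2]]
cap tool mm [489. 138.] 432 [[49.0, 150.0, 123.6], [55.2, 160.5, 125.2], [60.8, 173.0, 128.9]]
```

```bash
python3 -m pendant '[{"travel":[0,0,-0.3],"rot":[0,0,0.032],"fingers":-1},{"travel":[0,0,-0.42],"rot":[0,0,0.032],"fingers":-1},{"travel":[0,0,-0.42],"rot":[0,0,0.032],"fingers":-1}]' | head -3
python3 -m pendant '[{"travel":[-0.07,-0.3,0],"rot":[0,0,0],"fingers":-1},{"travel":[-0.14,-0.6,0],"rot":[0,0,0],"fingers":-1},{"travel":[-0.229,-0.947,0],"rot":[0,0,0],"fingers":-1}]' | head -2
python3 -m pendant '[{"travel":[-0.07,-0.3,0],"rot":[0,0,0],"fingers":-1},{"travel":[-0.14,-0.6,0],"rot":[0,0,0],"fingers":-1},{"travel":[-0.229,-0.947,0],"rot":[0,0,0],"fingers":-1}]' | head -2
python3 -m pendant '[{"travel":[-0.07,-0.3,0],"rot":[0,0,0],"fingers":-1},{"travel":[-0.14,-0.6,0],"rot":[0,0,0],"fingers":-1},{"travel":[-0.229,-0.947,0],"rot":[0,0,0],"fingers":-1}]' | head -2
python3 -m pendant '[{"travel":[-0.07,-0.3,0],"rot":[0,0,0],"fingers":-1},{"travel":[-0.14,-0.6,0],"rot":[0,0,0],"fingers":-1},{"travel":[-0.229,-0.947,0],"rot":[0,0,0],"fingers":-1},{"travel":[-0.229,-0.947,0],"rot":[0,0,0],"fingers":-1},{"travel":[-0.229,-0.947,0],"rot":[0,0,0],"fingers":-1}]' | head -3
python3 -c "
from h import *
m,T,im,d,P=held('w8.png'); seats(im,P)
held()"
```

```text
clock: 15.95
tcp_pos: [0.4492, 0.1875, 0.1976]
orientation: [0.001, -0.006, 1.0, 0.0]
clock: 16.25
tcp_pos: [0.476, 0.0735, 0.1944]
clock: 16.55
tcp_pos: [0.5048, -0.0402, 0.1942]
clock: 16.85
tcp_pos: [0.5336, -0.1534, 0.1941]
clock: 17.35
tcp_pos: [0.5624, -0.2664, 0.1935]
orientation: [-0.002, -0.005, 1.0, 0.001]
tcp [ 0.5623 -0.2655  0.1941] yaw deg 0.60 gap 0.011203574399890295 F [ 0.3  1.5 -0.8] t 17.4
cap tool mm [185. 108.] 541 [[72.0, -85.0, 121.4], [77.4, -72.7, 123.0], [82.4, -62.8, 136.3]]
cap tool mm [283. 125.] 1853 [[66.3, -12.7, 3.7], [72.0, -1.7, 5.1], [77.5, 9.4, 6.9]]
prong 234 [207. 172.] x 521..533 y -327.9..-314.6 z 86..99
prong 149 [312. 171.] x 521..533 y -250.2..-244.2 z 89..99
prong 263 [497. 174.] x 520..530 y -119.9..-104.4 z 85..99
prong 290 [405. 173.] x 520..532 y -188.9..-174.5 z 85..99
prong 207 [393. 270.] x 596..608 y -189.1..-173.9 z 86..99
prong 194 [479. 269.] x 596..607 y -118.7..-103.8 z 85..99
prong 186 [215. 272.] x 598..609 y -327.2..-313.4 z 86..99
hook 338 [168. 153.] x 514..520 y -359.4..-341.9 z 63..89
hook 150 [257. 153.] x 514..519 y -289.6..-281.4 z 62..89
hook 249 [356. 153.] x 513..519 y -219.8..-202.3 z 63..89
hook 264 [445. 153.] x 512..518 y -150.4..-132.9 z 61..89
hook 360 [180. 270.] x 611..618 y -358.3..-340.9 z 62..88
hook 305 [349. 270.] x 610..616 y -218.7..-201.0 z 62..89
hook 327 [429. 269.] x 609..615 y -149.3..-132.1 z 61..89
tcp [ 0.5625 -0.2649  0.1948] yaw deg 0.65 gap 0.011186765105416914 F [-0.5  0.5 -0.5] t 17.45
cap tool mm [184. 108.] 534 [[72.6, -85.3, 122.0], [77.7, -73.0, 123.6], [82.7, -63.2, 137.2]]
cap tool mm [283. 125.] 1854 [[66.5, -12.3, 3.6], [72.2, -1.3, 5.1], [77.7, 9.8, 6.9]]
```

```bash
cat >> h.py <<'E'
def rod(im,d,P):
    s=env.get_state(); q=s['orientation']; X=R.from_quat([q[1],q[2],q[3],q[0]]).as_matrix()
    Q=(P-s['tcp_pos'])@X*1000; w=(im.min(2)>140)&(d>0)&(abs(Q[...,1]+1)<9)&(Q[...,2]>-5)&(Q[...,2]<30)
    x=[];zz=[];yy=[]
    for a in range(-60,62,3):
        k=w&(Q[...,0]>a)&(Q[...,0]<a+3)
        if k.sum()>15: x.append(a+1.5); zz.append(np.percentile(Q[k][:,2],10)); yy.append(np.median(Q[k][:,1]))
    print('rod x',x,'top z',np.round(zz,1).tolist(),'y',np.round(yy,1).tolist()); p=np.polyfit(x,zz,1); print('slope',p.round(4),'yslope',np.polyfit(x,yy,1).round(4))
E
python3 -c "
from h import *
m,T,im,d,P=held(); rod(im,d,P)"
```

```text
tcp [ 0.5628 -0.2647  0.1954] yaw deg 0.69 gap 0.010715790357060745 F [ 0.4  0.  -0.1] t 17.5
cap tool mm [184. 107.] 534 [[72.8, -85.4, 122.7], [78.3, -73.3, 124.2], [83.4, -63.3, 135.9]]
cap tool mm [283. 125.] 1860 [[66.6, -12.0, 3.7], [72.3, -1.0, 5.0], [77.8, 10.1, 6.9]]
rod x [-52.5, -49.5, -46.5, -43.5, -40.5, -37.5, -34.5, -31.5, -28.5, -25.5, -22.5, -19.5, -16.5, -13.5, -10.5, -7.5, -4.5, -1.5, 1.5, 4.5, 7.5, 10.5, 13.5, 16.5, 19.5, 22.5, 25.5, 28.5, 31.5, 34.5, 37.5, 40.5, 43.5, 46.5, 49.5, 52.5, 55.5, 58.5, 61.5] top z [9.2, 9.0, 8.9, 8.9, 8.7, 8.9, 8.9, 8.9, 8.9, 8.9, 9.0, 8.9, 8.9, 8.9, 8.6, 4.0, 9.3, 9.0, 8.9, 8.7, 8.7, 8.6, 8.7, 8.8, 8.9, 8.7, 8.7, 8.9, 8.9, 8.9, 8.8, 8.8, 8.7, 8.7, 8.7, 8.8, 8.6, 8.7, 8.7] y [2.2, 0.2, 0.7, -0.1, 0.6, 0.1, 0.1, 0.1, 0.1, -0.4, -0.4, -0.2, -0.4, -0.4, -0.9, -1.8, 2.9, 1.9, 1.6, 0.9, -0.0, -0.7, -1.4, -0.9, -0.9, -0.9, -0.9, -0.5, -0.9, -1.1, -0.9, -0.9, -0.9, -0.9, -0.9, -1.3, -0.9, -0.9, -0.9]
slope [-1.0000e-03  8.7077e+00] yslope [-0.0162 -0.1939]
```

```bash
python3 -m pendant '[{"travel":[-0.035,-0.007,0.3],"rot":[0,0,0],"fingers":-1},{"travel":[-0.035,-0.007,0.55],"rot":[0,0,0],"fingers":-1},{"travel":[-0.035,-0.007,0.66],"rot":[0,0,0],"fingers":-1},{"travel":[-0.035,-0.007,0.66],"rot":[0,0,0],"fingers":-1}]' | head -3
python3 -m pendant '[{"travel":[0,0,0.06],"rot":[0,0,0],"fingers":-1},{"travel":[0,0,0.12],"rot":[0,0,0],"fingers":-1},{"travel":[0,0,0.17],"rot":[0,0,0],"fingers":-1},{"travel":[0,0,0.21],"rot":[0,0,0],"fingers":-1}]'
python3 -m pendant '[{"travel":[0,0,0.04],"rot":[0,0,0],"fingers":-1},{"travel":[0,0,0.08],"rot":[0,0,0],"fingers":-1},{"travel":[0,0,0.11],"rot":[0,0,0],"fingers":-1},{"travel":[0,0,0.11],"rot":[0,0,0],"fingers":-1}]'
python3 -c "
from h import *
m,T,im,d,P=held(); rod(im,d,P); seats(im,P)"
```

```text
clock: 17.9
tcp_pos: [0.5662, -0.2649, 0.1152]
orientation: [-0.002, -0.006, 1.0, 0.001]
clock: 18.3
tcp_pos: [0.5683, -0.267, 0.0933]
orientation: [0.001, -0.005, 1.0, -0.0]
wrist_force: [-1.0, 3.0, 11.1]
finger_gap: 0.0112
grip_force: 119.9
clock: 18.7
tcp_pos: [0.5672, -0.267, 0.078]
orientation: [-0.001, -0.005, 1.0, 0.0]
wrist_force: [-0.9, -0.7, -1.0]
finger_gap: 0.011
grip_force: 119.0
tcp [ 0.5673 -0.267   0.0783] yaw deg 0.62 gap 0.011202380090955212 F [-0.7 -1.1 -1.3] t 18.75
cap tool mm [109.  99.] 2222 [[77.3, -83.0, 5.7], [82.7, -68.2, 7.3], [88.1, -60.5, 26.5]]
cap tool mm [283. 125.] 1837 [[66.4, -11.8, 3.3], [72.1, -0.8, 4.7], [77.6, 10.3, 6.5]]
rod x [-52.5, -49.5, -46.5, -43.5, -40.5, -28.5, -25.5, -22.5, -19.5, -16.5, -13.5, -10.5, -7.5, -4.5, -1.5, 1.5, 4.5, 7.5, 10.5, 13.5, 16.5, 19.5, 22.5, 25.5, 28.5, 31.5, 34.5, 37.5, 40.5, 43.5, 46.5, 49.5, 52.5, 55.5, 58.5, 61.5] top z [8.7, 8.6, 8.6, 8.8, 8.3, 8.4, 8.6, 8.6, 8.5, 8.4, 8.5, 8.5, -0.9, 9.3, 8.7, 8.5, 8.4, 8.3, 8.5, 8.3, 8.6, 8.5, 8.5, 8.6, 8.5, 8.6, 8.4, 8.4, 8.4, 8.4, 8.2, 8.4, 8.3, 8.3, 8.3, 8.4] y [2.2, 1.
[... 195 characters left out ...]
ope [1.3000e-03 8.2231e+00] yslope [-0.0188  0.4215]
prong 733 [140. 225.] x 521..534 y -327.9..-314.3 z 87..100
prong 580 [341. 225.] x 521..533 y -258.1..-244.4 z 86..100
prong 339 [526. 223.] x 520..532 y -189.0..-174.5 z 86..100
prong 81 [315. 228.] x 530..533 y -258.9..-253.8 z 85..93
prong 52 [492. 227.] x 529..532 y -189.7..-185.1 z 85..91
hook 1362 [ 73. 183.] x 514..520 y -359.5..-341.9 z 65..88
hook 1121 [247. 182.] x 513..519 y -289.5..-272.0 z 64..89
hook 1031 [418. 181.] x 513..519 y -220.3..-202.9 z 61..89
hook 314 [549. 178.] x 512..518 y -150.9..-146.2 z 60..73
hook 1087 [520. 365.] x 608..615 y -149.7..-133.5 z 61..88
hook 169 [271. 366.] x 610..618 y -276.4..-270.2 z 68..76
```

```bash
python3 -m pendant '[{"travel":[0,0,0.01],"rot":[0,0,0],"fingers":-1},{"travel":[0,0,0.01],"rot":[0,0,0],"fingers":-0.2},{"travel":[0,0,0.01],"rot":[0,0,0],"fingers":-0.2},{"travel":[0,0,0.01],"rot":[0,0,0],"fingers":-0.2},{"travel":[0,0,0.01],"rot":[0,0,0],"fingers":-0.2}]'
python3 -m pendant '[{"travel":[0,0,-0.2],"rot":[0,0,0],"fingers":0},{"travel":[0,0,-0.5],"rot":[0,0,0],"fingers":0.4},{"travel":[0,0,-0.9],"rot":[0,0,0],"fingers":0.4},{"travel":[0,0,-1],"rot":[0,0,0],"fingers":0.4},{"travel":[0,0,-1],"rot":[0,0,0],"fingers":0.4}]' | head -2
python3 -c "
from h import *
rackcheck('w9.png')"
```

```text
clock: 19.25
tcp_pos: [0.5678, -0.2669, 0.0779]
orientation: [0.0, -0.006, 1.0, -0.0]
wrist_force: [-0.2, -0.1, 0.1]
finger_gap: 0.0343
grip_force: 0.0
clock: 19.75
tcp_pos: [0.5693, -0.2678, 0.201]
tcp [ 0.5682 -0.2672  0.1985] t 19.8
cap top mm [191.  97.] 478 x 479.9..490.6 y -351.0..-329.2 z 71.3
cap top mm [285. 112.] 452 x 491.0..501.2 y -279.3..-257.5 z 71.5
cap top mm [197. 263.] 118 x 617.5..628.1 y -348.9..-332.0 z 71.5
cap top mm [284. 274.] 311 x 627.9..638.6 y -277.6..-256.6 z 71.4
prong 231 [212. 159.] x 522..533 y -328.0..-314.5 z 85..99
prong 279 [309. 159.] x 521..532 y -258.3..-244.6 z 86..100
prong 295 [406. 161.] x 520..532 y -188.9..-174.6 z 85..99
prong 303 [496. 161.] x 520..531 y -119.5..-104.6 z 85..100
prong 235 [394. 256.] x 596..607 y -188.2..-173.5 z 86..99
prong 217 [478. 256.] x 596..607 y -118.4..-103.8 z 85..100
prong 212 [307. 257.] x 597..608 y -257.9..-243.5 z 86..99
prong 154 [218. 256.] x 597..609 y -327.4..-313.8 z 85..99
hook 315 [173. 141.] x 514..520 y -359.2..-342.0 z 63..89
hook 251 [267. 140.] x 513..519 y -289.4..-271.7 z 67..89
hook 247 [358. 141.] x 513..519 y -219.7..-202.2 z 62..89
hook 249 [446. 142.] x 512..518 y -150.6..-133.8 z 61..89
hook 349 [184. 257.] x 611..617 y -358.8..-341.0 z 61..88
hook 309 [267. 257.] x 610..617 y -288.5..-271.6 z 62..88
hook 238 [349. 256.] x 610..616 y -218.9..-200.6 z 61..88
hook 309 [429. 257.] x 609..615 y -149.3..-131.8 z 62..89
```

Tube B is seated in S2: all cap tops at 71.4 and the hooks closed. Next is tube C to S1.

```bash
python3 -m pendant '[{"travel":[0.06,0.3,0],"rot":[0,0,0],"fingers":1},{"travel":[0.12,0.6,0],"rot":[0,0,0],"fingers":1},{"travel":[0.195,0.894,0],"rot":[0,0,0],"fingers":1}]' | head -2
python3 -m pendant '[{"travel":[0.06,0.3,0],"rot":[0,0,0],"fingers":1},{"travel":[0.12,0.6,0],"rot":[0,0,0],"fingers":1},{"travel":[0.195,0.894,0],"rot":[0,0,0],"fingers":1}]' | head -2
python3 -m pendant '[{"travel":[0.06,0.3,0],"rot":[0,0,0],"fingers":1},{"travel":[0.12,0.6,0],"rot":[0,0,0],"fingers":1},{"travel":[0.195,0.894,0],"rot":[0,0,0],"fingers":1}]' | head -2
python3 -m pendant '[{"travel":[0.06,0.3,0],"rot":[0,0,0],"fingers":1},{"travel":[0.12,0.6,0],"rot":[0,0,0],"fingers":1},{"travel":[0.195,0.894,0],"rot":[0,0,0],"fingers":1}]' | head -2
python3 -m pendant '[{"travel":[0.06,0.3,0],"rot":[0,0,0.008],"fingers":1},{"travel":[0.12,0.6,0],"rot":[0,0,0.008],"fingers":1},{"travel":[0.195,0.894,0],"rot":[0,0,0.008],"fingers":1},{"travel":[0.195,0.894,0],"rot":[0,0,0.008],"fingers":1},{"travel":[0.195,0.894,0],"rot":[0,0,0.008],"fingers":1}]' | head -3
python3 -c "
from h import *
tubes()"
```

```text
clock: 20.1
tcp_pos: [0.5415, -0.1584, 0.1948]
clock: 20.4
tcp_pos: [0.5167, -0.0511, 0.1952]
clock: 20.7
tcp_pos: [0.4921, 0.0556, 0.1953]
clock: 21.0
tcp_pos: [0.4676, 0.1624, 0.1954]
clock: 21.5
tcp_pos: [0.4433, 0.2683, 0.1956]
orientation: [-0.002, -0.002, 1.0, -0.001]
tcp [0.4438 0.2677 0.196 ] t 21.55
0.94 [357. 200.] c 457.6 341.4 L 150 W 25 yaw -5.1 col [181. 160. 169.]
0.81 [282. 186.] c 445.0 268.7 L 149 W 24 yaw -0.1 col [195. 206. 217.]
0.78 [516.  53.] c 314.9 493.6 L 78 W 24 yaw 69.8 col [146.  65. 136.]
0.66 [292.  32.] c 298.0 273.6 L 43 W 24 yaw 8.1 col [ 51. 100. 165.]
```

```bash
python3 -m pendant '[{"travel":[0,0.01,0.35],"rot":[0,0,0],"fingers":1},{"travel":[0,0.01,0.7],"rot":[0,0,0],"fingers":1},{"travel":[0,0.01,0.9],"rot":[0,0,0],"fingers":1}]' 80 | head -2
python3 -m pendant '[{"travel":[0,0,0.3],"rot":[0,0,0],"fingers":1},{"travel":[0,0,0.54],"rot":[0,0,0],"fingers":1},{"travel":[0,0,0.54],"rot":[0,0,0],"fingers":0},{"travel":[0,0,0.54],"rot":[0,0,0],"fingers":-1},{"travel":[0,0,0.54],"rot":[0,0,0],"fingers":-1},{"travel":[0,0,0.54],"rot":[0,0,0],"fingers":-1},{"travel":[0,0,0.54],"rot":[0,0,0],"fingers":-1},{"travel":[0,0,0.54],"rot":[0,0,0],"fingers":-1},{"travel":[0,0,0.54],"rot":[0,0,0],"fingers":-1}]' 
python3 -m pendant '[{"travel":[0,0,-0.1],"rot":[0,0,0],"fingers":-1},{"travel":[0,0,-0.4],"rot":[0,0,0],"fingers":-1},{"travel":[0,0,-0.8],"rot":[0,0,0],"fingers":-1},{"travel":[0,0,-1],"rot":[0,0,0],"fingers":-1},{"travel":[0,0,-1],"rot":[0,0,0],"fingers":-1}]' 
python3 -c "
from h import *
m,T,im,d,P=held(); rod(im,d,P)" | grep -v 'rod x'
```

```text
clock: 21.9
tcp_pos: [0.4435, 0.2672, 0.0866]
clock: 22.8
tcp_pos: [0.446, 0.2698, 0.0268]
orientation: [0.002, -0.001, 1.0, 0.0]
wrist_force: [0.1, -1.6, 5.8]
finger_gap: 0.0123
grip_force: 78.2
clock: 23.3
tcp_pos: [0.4475, 0.2707, 0.1503]
orientation: [0.004, -0.001, 1.0, 0.002]
wrist_force: [-0.4, 0.1, -0.8]
finger_gap: 0.0129
grip_force: 78.2
tcp [0.4463 0.2702 0.1479] yaw deg 0.16 gap 0.012496141137439002 F [-1.1  0.3 -1. ] t 23.35
cap tool mm [284. 130.] 1880 [[63.3, -10.9, -0.3], [69.0, 0.1, 1.1], [74.5, 11.1, 3.2]]
cap tool mm [384. 132.] 498 [[52.3, 65.4, 122.9], [58.3, 76.0, 124.4], [64.1, 87.9, 129.2]]
slope [6.0000e-04 4.5735e+00] yslope [0.0021 1.0446]
```

```bash
python3 -m pendant '[{"travel":[0,0,-0.3],"rot":[0,0,-0.008],"fingers":-1},{"travel":[0,0,-0.42],"rot":[0,0,-0.008],"fingers":-1},{"travel":[0,0,-0.42],"rot":[0,0,-0.008],"fingers":-1}]' | head -3
python3 -m pendant '[{"travel":[-0.07,-0.3,0],"rot":[0,0,0],"fingers":-1},{"travel":[-0.14,-0.6,0],"rot":[0,0,0],"fingers":-1},{"travel":[-0.235,-0.973,0],"rot":[0,0,0],"fingers":-1}]' | head -2
python3 -m pendant '[{"travel":[-0.07,-0.3,0],"rot":[0,0,0],"fingers":-1},{"travel":[-0.14,-0.6,0],"rot":[0,0,0],"fingers":-1},{"travel":[-0.235,-0.973,0],"rot":[0,0,0],"fingers":-1}]' | head -2
python3 -m pendant '[{"travel":[-0.07,-0.3,0],"rot":[0,0,0],"fingers":-1},{"travel":[-0.14,-0.6,0],"rot":[0,0,0],"fingers":-1},{"travel":[-0.235,-0.973,0],"rot":[0,0,0],"fingers":-1}]' | head -2
python3 -m pendant '[{"travel":[-0.07,-0.3,0],"rot":[0,0,0],"fingers":-1},{"travel":[-0.14,-0.6,0],"rot":[0,0,0],"fingers":-1},{"travel":[-0.235,-0.973,0],"rot":[0,0,0],"fingers":-1},{"travel":[-0.235,-0.973,0],"rot":[0,0,0],"fingers":-1},{"travel":[-0.235,-0.973,0],"rot":[0,0,0],"fingers":-1}]' | head -3
python3 -c "
from h import *
m,T,im,d,P=held('w10.png'); rod(im,d,P); seats(im,P)" | grep -v 'rod x'
```

```text
clock: 23.65
tcp_pos: [0.4454, 0.2697, 0.1965]
orientation: [0.001, -0.006, 1.0, 0.0]
clock: 23.95
tcp_pos: [0.4729, 0.1525, 0.1931]
clock: 24.25
tcp_pos: [0.5024, 0.0357, 0.1931]
clock: 24.55
tcp_pos: [0.5319, -0.0805, 0.193]
clock: 25.05
tcp_pos: [0.5616, -0.1969, 0.1926]
orientation: [-0.002, -0.004, 1.0, 0.001]
tcp [ 0.5615 -0.1959  0.1931] yaw deg 0.59 gap 0.012627672291027922 F [ 0.1  0.7 -1.5] t 25.1
cap tool mm [ 96. 110.] 566 [[72.0, -154.3, 120.3], [77.1, -139.6, 122.0], [82.1, -131.9, 137.7]]
cap tool mm [284. 130.] 1871 [[64.5, -12.7, 2.4], [70.2, -1.4, 3.8], [75.7, 9.6, 5.4]]
cap tool mm [189. 124.] 534 [[60.3, -82.8, 120.3], [66.0, -70.6, 121.9], [71.1, -60.2, 132.5]]
slope [-2.6000e-03  7.4847e+00] yslope [-0.0184 -0.8644]
prong 246 [208. 172.] x 521..532 y -258.0..-244.7 z 86..99
prong 167 [312. 171.] x 520..532 y -184.4..-174.3 z 86..100
prong 199 [110. 173.] x 521..533 y -327.9..-314.3 z 86..99
prong 280 [406. 173.] x 520..531 y -119.7..-104.5 z 85..100
prong 153 [126. 271.] x 598..609 y -328.2..-313.8 z 85..100
prong 199 [215. 272.] x 597..609 y -258.4..-243.0 z 85..99
prong 236 [394. 270.] x 596..607 y -119.1..-103.9 z 85..99
hook 342 [168. 154.] x 514..520 y -289.4..-271.8 z 64..89
hook 147 [257. 153.] x 513..519 y -219.6..-211.8 z 67..89
hook 254 [357. 153.] x 512..518 y -149.8..-132.6 z 62..89
hook 372 [ 78. 155.] x 514..520 y -359.3..-341.6 z 63..89
hook 385 [ 98. 270.] x 611..617 y -358.5..-341.1 z 62..88
hook 375 [180. 271.] x 610..617 y -288.5..-270.8 z 60..88
hook 308 [349. 271.] x 609..615 y -148.7..-130.9 z 61..89
```

```bash
python3 -m pendant '[{"travel":[-0.03,-0.006,0.3],"rot":[0,0,0],"fingers":-1},{"travel":[-0.03,-0.006,0.55],"rot":[0,0,0],"fingers":-1},{"travel":[-0.03,-0.006,0.66],"rot":[0,0,0],"fingers":-1},{"travel":[-0.03,-0.006,0.66],"rot":[0,0,0],"fingers":-1}]' | head -3
python3 -m pendant '[{"travel":[0,0,0.06],"rot":[0,0,0],"fingers":-1},{"travel":[0,0,0.12],"rot":[0,0,0],"fingers":-1},{"travel":[0,0,0.17],"rot":[0,0,0],"fingers":-1},{"travel":[0,0,0.21],"rot":[0,0,0],"fingers":-1}]'
python3 -m pendant '[{"travel":[0,0,0.04],"rot":[0,0,0],"fingers":-1},{"travel":[0,0,0.08],"rot":[0,0,0],"fingers":-1},{"travel":[0,0,0.11],"rot":[0,0,0],"fingers":-1},{"travel":[0,0,0.11],"rot":[0,0,0],"fingers":-1}]'
python3 -c "
from h import *
m,T,im,d,P=held(); rod(im,d,P); seats(im,P)"| grep -v 'rod x'
```

```text
clock: 25.5
tcp_pos: [0.5643, -0.1949, 0.1137]
orientation: [-0.002, -0.006, 1.0, 0.001]
clock: 25.9
tcp_pos: [0.567, -0.197, 0.0919]
orientation: [0.001, -0.006, 1.0, 0.0]
wrist_force: [-1.5, 3.3, 9.9]
finger_gap: 0.0128
grip_force: 79.4
clock: 26.3
tcp_pos: [0.5657, -0.1971, 0.0767]
orientation: [-0.001, -0.005, 1.0, 0.0]
wrist_force: [-1.0, 0.3, -1.5]
finger_gap: 0.0125
grip_force: 78.6
tcp [ 0.5659 -0.1971  0.0771] yaw deg 0.61 gap 0.012194619433098516 F [-0.4 -0.2 -0.3] t 26.35
cap tool mm [117. 130.] 2159 [[65.3, -81.0, 4.5], [70.8, -66.2, 6.2], [76.2, -58.4, 24.7]]
cap tool mm [283. 130.] 1907 [[64.7, -11.7, 2.4], [70.5, -0.8, 3.7], [76.1, 10.3, 12.2]]
cap tool mm [ 49. 363.] 696 [[-60.4, -137.7, 4.8], [-54.6, -130.9, 12.4], [-49.7, -129.7, 26.8]]
slope [-2.4000e-03  7.2648e+00] yslope [-0.0261  0.6197]
prong 738 [139. 228.] x 521..533 y -258.3..-244.2 z 86..99
prong 783 [337. 229.] x 520..532 y -188.6..-174.4 z 85..99
prong 196 [540. 228.] x 520..531 y -110.0..-104.2 z 96..100
prong 158 [511. 225.] x 525..527 y -119.1..-109.9 z 85..98
prong 114 [497. 230.] x 528..531 y -119.7..-114.1 z 85..92
prong 353 [ 18. 385.] x 597..609 y -318.6..-313.0 z 95..100
hook 1377 [ 72. 185.] x 513..520 y -289.0..-271.8 z 65..88
hook 1152 [247. 185.] x 513..519 y -219.5..-202.0 z 65..89
hook 1033 [420. 184.] x 512..518 y -150.2..-132.9 z 61..89
hook 33 [  2. 343.] x 611..612 y -358.0..-353.3 z 60..66
hook 148 [  4. 362.] x 597..617 y -353.5..-324.6 z 68..91
hook 142 [271. 367.] x 609..616 y -207.3..-200.3 z 68..74
```

```bash
python3 -m pendant '[{"travel":[0,0,0.015],"rot":[0,0,0],"fingers":-1},{"travel":[0,0,0.015],"rot":[0,0,0],"fingers":-0.2},{"travel":[0,0,0.015],"rot":[0,0,0],"fingers":-0.2},{"travel":[0,0,0.015],"rot":[0,0,0],"fingers":-0.2},{"travel":[0,0,0.015],"rot":[0,0,0],"fingers":-0.2}]'
python3 -m pendant '[{"travel":[0,0,-0.2],"rot":[0,0,0],"fingers":0},{"travel":[0,0,-0.5],"rot":[0,0,0],"fingers":0.4},{"travel":[0,0,-0.9],"rot":[0,0,0],"fingers":0.4},{"travel":[0,0,-1],"rot":[0,0,0],"fingers":0.4},{"travel":[0,0,-1],"rot":[0,0,0],"fingers":0.4}]' | head -2
python3 -c "
from h import *
rackcheck('w11.png')" | grep -v prong
```

```text
clock: 26.85
tcp_pos: [0.5664, -0.1971, 0.0761]
orientation: [0.0, -0.005, 1.0, -0.0]
wrist_force: [-0.2, -0.4, -0.4]
finger_gap: 0.0342
grip_force: 0.0
clock: 27.35
tcp_pos: [0.568, -0.1979, 0.1991]
tcp [ 0.5669 -0.1973  0.1967] t 27.4
cap top mm [103. 100.] 452 x 480.3..490.7 y -350.8..-328.5 z 71.2
cap top mm [194. 113.] 473 x 490.8..501.0 y -278.8..-256.6 z 71.2
cap top mm [285. 114.] 463 x 491.1..501.3 y -209.2..-187.0 z 71.5
cap top mm [128. 263.] 188 x 618.3..627.8 y -348.7..-327.1 z 71.4
cap top mm [284. 276.] 308 x 628.0..638.3 y -208.3..-186.6 z 71.4
hook 268 [266. 141.] x 513..519 y -219.8..-201.6 z 63..89
hook 323 [173. 142.] x 514..520 y -289.3..-271.9 z 64..89
hook 247 [359. 142.] x 512..518 y -149.7..-132.5 z 63..89
hook 332 [ 83. 143.] x 514..520 y -359.7..-341.5 z 63..89
hook 360 [104. 257.] x 611..618 y -358.2..-340.7 z 61..88
hook 356 [184. 259.] x 611..617 y -288.6..-270.7 z 62..89
hook 315 [267. 259.] x 609..616 y -218.6..-200.9 z 61..89
hook 210 [349. 257.] x 609..615 y -148.8..-131.1 z 61..88
```

Tube C is seated in S1. Next is tube D to S0.

```bash
python3 -m pendant '[{"travel":[0.06,0.3,0],"rot":[0,0,0],"fingers":1},{"travel":[0.12,0.6,0],"rot":[0,0,0],"fingers":1},{"travel":[0.173,0.9,0],"rot":[0,0,0],"fingers":1}]' | head -2
python3 -m pendant '[{"travel":[0.06,0.3,0],"rot":[0,0,0],"fingers":1},{"travel":[0.12,0.6,0],"rot":[0,0,0],"fingers":1},{"travel":[0.173,0.9,0],"rot":[0,0,0],"fingers":1}]' | head -2
python3 -m pendant '[{"travel":[0.06,0.3,0],"rot":[0,0,0],"fingers":1},{"travel":[0.12,0.6,0],"rot":[0,0,0],"fingers":1},{"travel":[0.173,0.9,0],"rot":[0,0,0],"fingers":1}]' | head -2
python3 -m pendant '[{"travel":[0.06,0.3,0],"rot":[0,0,0],"fingers":1},{"travel":[0.12,0.6,0],"rot":[0,0,0],"fingers":1},{"travel":[0.173,0.9,0],"rot":[0,0,0],"fingers":1}]' | head -2
python3 -m pendant '[{"travel":[0.06,0.3,0],"rot":[0,0,0.05],"fingers":1},{"travel":[0.12,0.6,0],"rot":[0,0,0.0975],"fingers":1},{"travel":[0.173,0.9,0],"rot":[0,0,0.0975],"fingers":1},{"travel":[0.173,0.9,0],"rot":[0,0,0.0975],"fingers":1},{"travel":[0.173,0.9,0],"rot":[0,0,0.0975],"fingers":1}]' | head -3
python3 -c "
from h import *
tubes()"
```

```text
clock: 27.7
tcp_pos: [0.5426, -0.088, 0.1932]
clock: 28.0
tcp_pos: [0.5205, 0.02, 0.1934]
clock: 28.3
tcp_pos: [0.4985, 0.1275, 0.1935]
clock: 28.6
tcp_pos: [0.4766, 0.235, 0.1935]
clock: 29.1
tcp_pos: [0.4552, 0.3418, 0.1936]
orientation: [-0.002, 0.045, 0.999, -0.001]
tcp [0.4556 0.3411 0.194 ] t 29.15
0.71 [190.  28.] c 301.2 275.9 L 39 W 24 yaw 1.5 col [ 50.  98. 161.]
0.61 [478.  32.] c 329.3 527.3 L 151 W 24 yaw 68.5 col [152.  68. 142.]
0.58 [280. 188.] c 458.0 341.4 L 149 W 23 yaw -5.0 col [188. 195. 209.]
```

```bash
python3 -m pendant '[{"travel":[-0.01,0.005,0.35],"rot":[0,0,0],"fingers":1},{"travel":[-0.01,0.005,0.7],"rot":[0,0,0],"fingers":1},{"travel":[-0.01,0.005,0.9],"rot":[0,0,0],"fingers":1}]' 80 | head -2
python3 -m pendant '[{"travel":[0,0,0.3],"rot":[0,0,0],"fingers":1},{"travel":[0,0,0.53],"rot":[0,0,0],"fingers":1},{"travel":[0,0,0.53],"rot":[0,0,0],"fingers":0},{"travel":[0,0,0.53],"rot":[0,0,0],"fingers":-1},{"travel":[0,0,0.53],"rot":[0,0,0],"fingers":-1},{"travel":[0,0,0.53],"rot":[0,0,0],"fingers":-1},{"travel":[0,0,0.53],"rot":[0,0,0],"fingers":-1},{"travel":[0,0,0.53],"rot":[0,0,0],"fingers":-1},{"travel":[0,0,0.53],"rot":[0,0,0],"fingers":-1}]' 
python3 -m pendant '[{"travel":[0,0,-0.1],"rot":[0,0,0],"fingers":-1},{"travel":[0,0,-0.4],"rot":[0,0,0],"fingers":-1},{"travel":[0,0,-0.8],"rot":[0,0,0],"fingers":-1},{"travel":[0,0,-1],"rot":[0,0,0],"fingers":-1},{"travel":[0,0,-1],"rot":[0,0,0],"fingers":-1}]' 
python3 -c "
from h import *
m,T,im,d,P=held(); rod(im,d,P)" | grep -v 'rod x'
```

```text
clock: 29.5
tcp_pos: [0.4566, 0.3398, 0.0847]
clock: 30.4
tcp_pos: [0.459, 0.3428, 0.0263]
orientation: [0.001, 0.046, 0.999, 0.001]
wrist_force: [0.0, -1.5, 6.5]
finger_gap: 0.0129
grip_force: 78.2
clock: 30.9
tcp_pos: [0.4604, 0.3439, 0.1501]
orientation: [0.004, 0.045, 0.999, 0.003]
wrist_force: [-0.2, 0.4, -1.0]
finger_gap: 0.0124
grip_force: 78.2
tcp [0.4592 0.3432 0.1474] yaw deg -5.21 gap 0.012391380748061773 F [-0.4 -0.8 -1.7] t 30.95
cap tool mm [283. 129.] 1906 [[63.7, -11.0, -0.9], [69.4, -0.1, 0.4], [74.8, 11.2, 2.8]]
slope [-1.0000e-04  3.8721e+00] yslope [-0.0013  1.1852]
```

```bash
python3 -m pendant '[{"travel":[0,0,-0.3],"rot":[0,0,-0.0975],"fingers":-1},{"travel":[0,0,-0.42],"rot":[0,0,-0.0975],"fingers":-1},{"travel":[0,0,-0.42],"rot":[0,0,-0.0975],"fingers":-1}]' | head -3
python3 -m pendant '[{"travel":[-0.07,-0.3,0],"rot":[0,0,0],"fingers":-1},{"travel":[-0.14,-0.6,0],"rot":[0,0,0],"fingers":-1},{"travel":[-0.207,-0.979,0],"rot":[0,0,0],"fingers":-1}]' | head -2
python3 -m pendant '[{"travel":[-0.07,-0.3,0],"rot":[0,0,0],"fingers":-1},{"travel":[-0.14,-0.6,0],"rot":[0,0,0],"fingers":-1},{"travel":[-0.207,-0.979,0],"rot":[0,0,0],"fingers":-1}]' | head -2
python3 -m pendant '[{"travel":[-0.07,-0.3,0],"rot":[0,0,0],"fingers":-1},{"travel":[-0.14,-0.6,0],"rot":[0,0,0],"fingers":-1},{"travel":[-0.207,-0.979,0],"rot":[0,0,0],"fingers":-1}]' | head -2
python3 -m pendant '[{"travel":[-0.07,-0.3,0],"rot":[0,0,0],"fingers":-1},{"travel":[-0.14,-0.6,0],"rot":[0,0,0],"fingers":-1},{"travel":[-0.207,-0.979,0],"rot":[0,0,0],"fingers":-1},{"travel":[-0.207,-0.979,0],"rot":[0,0,0],"fingers":-1},{"travel":[-0.207,-0.979,0],"rot":[0,0,0],"fingers":-1}]' | head -3
python3 -c "
from h import *
m,T,im,d,P=held('w12.png'); rod(im,d,P); seats(im,P)" | grep -v 'rod x'
```

```text
clock: 31.25
tcp_pos: [0.4584, 0.3427, 0.196]
orientation: [0.001, -0.005, 1.0, 0.001]
clock: 31.55
tcp_pos: [0.4829, 0.2244, 0.1923]
clock: 31.85
tcp_pos: [0.509, 0.1069, 0.1924]
clock: 32.15
tcp_pos: [0.5351, -0.0101, 0.1924]
clock: 32.65
tcp_pos: [0.5612, -0.1272, 0.1922]
orientation: [-0.002, -0.004, 1.0, 0.001]
tcp [ 0.5611 -0.1262  0.1926] yaw deg 0.57 gap 0.012944121950553271 F [-0.8  1.  -0.3] t 32.7
cap tool mm [ 17. 114.] 516 [[72.1, -219.5, 119.9], [77.3, -204.5, 122.1], [82.6, -201.0, 138.2]]
cap tool mm [283. 129.] 1889 [[64.9, -12.7, 1.8], [70.6, -1.7, 3.2], [76.0, 9.3, 5.6]]
cap tool mm [100. 125.] 554 [[61.0, -152.2, 119.8], [66.3, -137.9, 121.5], [71.3, -129.4, 134.5]]
cap tool mm [190. 125.] 533 [[59.7, -81.9, 120.0], [65.3, -70.1, 121.5], [70.4, -59.7, 132.5]]
slope [-1.0000e-03  6.8245e+00] yslope [-0.0213 -0.7273]
prong 178 [210. 172.] x 520..532 y -180.9..-174.7 z 91..100
prong 130 [314. 172.] x 519..531 y -111.5..-104.6 z 87..100
prong 206 [110. 173.] x 521..533 y -258.5..-244.2 z 86..100
prong 46 [ 21. 179.] x 528..534 y -318.5..-314.7 z 95..100
prong 145 [ 43. 269.] x 597..609 y -319.1..-313.1 z 88..99
prong 147 [126. 271.] x 597..609 y -256.5..-243.6 z 87..99
prong 152 [217. 273.] x 596..608 y -185.8..-173.4 z 88..100
hook 345 [169. 153.] x 513..519 y -219.2..-201.9 z 63..89
hook 137 [257. 153.] x 512..518 y -149.7..-142.1 z 68..89
hook 351 [ 78. 155.] x 514..520 y -289.1..-271.8 z 64..89
hook 140 [  6. 156.] x 514..520 y -355.2..-341.3 z 63..78
hook 343 [ 23. 268.] x 611..618 y -358.7..-342.4 z 61..88
hook 375 [ 99. 270.] x 610..617 y -288.7..-271.3 z 61..88
hook 365 [181. 271.] x 609..616 y -218.5..-200.9 z 61..88
```

```bash
python3 -m pendant '[{"travel":[-0.033,-0.004,0.3],"rot":[0,0,0],"fingers":-1},{"travel":[-0.033,-0.004,0.55],"rot":[0,0,0],"fingers":-1},{"travel":[-0.033,-0.004,0.66],"rot":[0,0,0],"fingers":-1},{"travel":[-0.033,-0.004,0.66],"rot":[0,0,0],"fingers":-1}]' | head -3
python3 -m pendant '[{"travel":[0,0,0.06],"rot":[0,0,0],"fingers":-1},{"travel":[0,0,0.12],"rot":[0,0,0],"fingers":-1},{"travel":[0,0,0.17],"rot":[0,0,0],"fingers":-1},{"travel":[0,0,0.21],"rot":[0,0,0],"fingers":-1}]'
python3 -m pendant '[{"travel":[0,0,0.04],"rot":[0,0,0],"fingers":-1},{"travel":[0,0,0.08],"rot":[0,0,0],"fingers":-1},{"travel":[0,0,0.115],"rot":[0,0,0],"fingers":-1},{"travel":[0,0,0.115],"rot":[0,0,0],"fingers":-1}]'
python3 -c "
from h import *
m,T,im,d,P=held(); rod(im,d,P); seats(im,P)"| grep -v 'rod x'
```

```text
clock: 33.1
tcp_pos: [0.5642, -0.1249, 0.1131]
orientation: [-0.003, -0.006, 1.0, 0.001]
clock: 33.5
tcp_pos: [0.5671, -0.1269, 0.0914]
orientation: [0.001, -0.006, 1.0, -0.0]
wrist_force: [-0.6, 2.6, 10.1]
finger_gap: 0.0128
grip_force: 79.4
clock: 33.9
tcp_pos: [0.5655, -0.127, 0.0754]
orientation: [-0.001, -0.005, 1.0, 0.0]
wrist_force: [-0.2, 0.1, -0.1]
finger_gap: 0.0127
grip_force: 78.4
tcp [ 0.5657 -0.1271  0.0758] yaw deg 0.61 gap 0.012707167719294287 F [-0.3 -0.6 -0.2] t 33.95
cap tool mm [283. 129.] 1890 [[65.1, -11.7, 1.7], [70.8, -0.8, 3.2], [76.3, 10.5, 5.3]]
cap tool mm [115. 131.] 2207 [[64.8, -80.8, 3.3], [70.5, -66.1, 4.9], [75.8, -58.4, 23.6]]
cap tool mm [  6. 131.] 323 [[65.7, -130.2, 17.9], [70.6, -128.8, 22.4], [76.2, -127.6, 26.7]]
cap tool mm [ 50. 377.] 754 [[-70.3, -142.1, -62.8], [-62.3, -130.8, 10.2], [13.3, -61.0, 25.9]]
slope [-2.9000e-03  6.8812e+00] yslope [-0.0199  0.443 ]
prong 1459 [332. 226.] x 520..531 y -119.1..-104.6 z 85..99
prong 847 [136. 227.] x 520..532 y -188.4..-174.4 z 86..99
prong 380 [ 16. 386.] x 597..609 y -248.7..-242.9 z 94..99
hook 1409 [ 70. 185.] x 513..519 y -219.5..-201.7 z 64..88
hook 1192 [246. 184.] x 512..518 y -149.6..-132.0 z 64..89
hook 127 [  3. 361.] x 597..617 y -284.8..-253.1 z 61..92
hook 126 [271. 368.] x 608..615 y -137.3..-130.2 z 68..74
```

```bash
python3 -m pendant '[{"travel":[0,0,0.015],"rot":[0,0,0],"fingers":-1},{"travel":[0,0,0.015],"rot":[0,0,0],"fingers":-0.2},{"travel":[0,0,0.015],"rot":[0,0,0],"fingers":-0.2},{"travel":[0,0,0.015],"rot":[0,0,0],"fingers":-0.2},{"travel":[0,0,0.015],"rot":[0,0,0],"fingers":-0.2}]' | head -4
python3 -m pendant '[{"travel":[0,0,-0.2],"rot":[0,0,0],"fingers":0},{"travel":[0,0,-0.5],"rot":[0,0,0],"fingers":0.4},{"travel":[0,0,-0.9],"rot":[0,0,0],"fingers":0.4},{"travel":[0,0,-1],"rot":[0,0,0],"fingers":0.4},{"travel":[0,0,-1],"rot":[0,0,0],"fingers":0.4}]' | head -2
python3 -c "
from h import *
rackcheck('w13.png')" | grep -v prong
python3 -m pendant '[{"travel":[-0.05,0.3,-0.2],"rot":[0,0,0],"fingers":0.4},{"travel":[-0.1,0.6,-0.35],"rot":[0,0,0],"fingers":0.4},{"travel":[-0.14,0.875,-0.35],"rot":[0,0,0],"fingers":0.4}]' | head -2
python3 -m pendant '[{"travel":[-0.05,0.3,-0.2],"rot":[0,0,0],"fingers":0.4},{"travel":[-0.1,0.6,-0.35],"rot":[0,0,0],"fingers":0.4},{"travel":[-0.14,0.875,-0.35],"rot":[0,0,0],"fingers":0.4},{"travel":[-0.14,0.875,-0.35],"rot":[0,0,0],"fingers":0.4},{"travel":[-0.14,0.875,-0.35],"rot":[0,0,0],"fingers":0.4}]' | head -2
python3 - <<'E'
from h import *
m,T,im,d=snap('wrist','w14.png'); v,u=np.mgrid[0:420,0:560].reshape(2,-1); P=at_depth(m,T,np.c_[u,v],d[v,u]).reshape(420,560,3); np.savez('w14.npz',P=P,im=im,d=d)
for t in('dial','dial_grip','lever_tip'):
    for k in env.outline_of('wrist',t)[:2]:
        q=P[k['mask']&(d>0)]*1000; print(t,round(k['conf'],2),np.round(k['xy']),np.median(q,0).round(1)); h=q[q[:,2]>np.percentile(q[:,2],90)-3]; print('  top',cv2.minAreaRect(h[:,:2].astype(np.float32)),np.median(h,0).round(1))
b=im.astype(int); reg=(P[...,2]>.025)&(P[...,2]<.12)&(P[...,0]>.6)&(P[...,0]<.73)&(P[...,1]>-.02)&(P[...,1]<.2)
for nm,k in(('red',(b[...,2]-b[...,1]>80)&(b[...,1]<90)),('orange',(b[...,2]-b[...,0]>120)&(b[...,1]>90)),('blue',(b[...,0]-b[...,2]>60)),('white',(b.min(2)>190)),('green',(b[...,1]-b[...,2]>50))):
    n,l,st,c=cv2.connectedComponentsWithStats((k&reg).astype(np.uint8))
    for i in range(1,n):
        if st[i,4]>6: print(nm,st[i,4],c[i].round(1),(np.median(P[l==i],0)*1000).round(1))
E
```

```text
clock: 34.45
tcp_pos: [0.5665, -0.127, 0.0749]
orientation: [0.0, -0.005, 1.0, -0.0]
wrist_force: [-0.5, -0.4, -0.9]
clock: 34.95
tcp_pos: [0.568, -0.1276, 0.1977]
tcp [ 0.5669 -0.1271  0.1954] t 35.0
cap top mm [106. 114.] 449 x 490.8..501.3 y -278.9..-256.6 z 71.3
cap top mm [193. 113.] 488 x 490.9..501.7 y -208.7..-186.8 z 71.3
cap top mm [284. 114.] 484 x 490.5..501.3 y -139.5..-117.5 z 71.4
cap top mm [ 25. 121.] 408 x 494.6..505.4 y -348.3..-325.7 z 71.2
cap top mm [130. 273.] 306 x 628.1..638.8 y -277.3..-255.5 z 71.3
cap top mm [ 60. 274.] 291 x 631.6..642.8 y -346.5..-324.3 z 71.2
cap top mm [284. 277.] 323 x 627.9..638.7 y -137.9..-116.3 z 71.4
hook 326 [171. 141.] x 513..519 y -219.4..-201.8 z 65..89
hook 259 [266. 141.] x 512..518 y -149.4..-132.0 z 66..89
hook 333 [ 82. 142.] x 514..519 y -289.1..-271.5 z 62..88
hook 176 [  9. 144.] x 514..520 y -356.9..-341.4 z 63..81
hook 345 [ 27. 256.] x 611..617 y -358.1..-342.3 z 61..88
hook 389 [103. 257.] x 610..617 y -288.4..-270.9 z 62..88
hook 366 [183. 258.] x 610..616 y -218.6..-200.6 z 62..88
hook 321 [267. 259.] x 609..616
[... 500 characters left out ...]
60.2  43.9]
  top ((664.490478515625, 60.0997200012207), (12.050103187561035, 45.80923080444336), 71.6729507446289) [663.2  60.2  64.5]
lever_tip 0.83 [363. 222.] [622.9 158.1 109.7]
  top ((625.2265014648438, 160.25709533691406), (18.33552360534668, 17.572113037109375), 73.87085723876953) [625.2 159.9 112. ]
red 21 [264.5 233.3] [652.3  64.6  65.3]
orange 87 [284.  214.6] [640.8  85.5  35.6]
blue 80 [285.9 249.6] [685.7  88.6  35.8]
white 437 [350.4 208.2] [623.5 155.   59.6]
white 1135 [263.1 236.9] [663.8  61.3  43.9]
white 66 [291.9 231.9] [662.1  95.4  35.9]
white 595 [349.6 248.1] [672.  159.7  59.7]
green 526 [361.7 223.1] [622.9 158.3 109.7]
green 59 [285.9 249.5] [684.9  88.6  36.1]
```

View pics/w14.png

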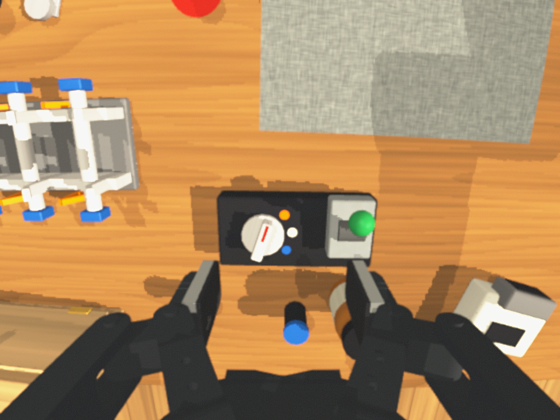

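All four tubes are seated. The knock only slid tube A along its seat to x≈+3 mm. The wrist view shows the dial at (262,236) with its pointer at about 0.31 rad and the white mark at (292,232), so the turn is about 68° clockwise. I'll align over the bar.

```bash
python3 -m pendant '[{"travel":[-0.2,-0.06,0.1],"rot":[0,0,0.12],"fingers":-0.2},{"travel":[-0.4,-0.12,0.3],"rot":[0,0,0.24],"fingers":-0.2},{"travel":[-0.56,-0.19,0.6],"rot":[0,0,0.316],"fingers":-0.2},{"travel":[-0.56,-0.19,1],"rot":[0,0,0.316],"fingers":-0.2},{"travel":[-0.56,-0.19,1],"rot":[0,0,0.316],"fingers":-0.2},{"travel":[-0.56,-0.19,1],"rot":[0,0,0.316],"fingers":-0.2}]'
python3 - <<'E'
from h import *
s=env.get_state(); q=s['orientation']; X=R.from_quat([q[1],q[2],q[3],q[0]]).as_matrix()
print(s['tcp_pos'],np.degrees(np.arctan2(X[1,1],X[0,1])),s['joint_pos'].round(2),'shift to target (tool, units):',((np.array([.665,.061,.067])-s['tcp_pos'])@X/.12).round(3))
E
```

```text
clock: 36.6
tcp_pos: [0.6641, 0.0604, 0.1582]
orientation: [-0.002, 0.16, 0.987, -0.0]
wrist_force: [0.2, -0.0, 1.6]
finger_gap: 0.034
grip_force: 0.0
[0.66405521 0.06041905 0.15817886] 71.60006101145538 [-0.03  0.53  0.15  1.19  0.    0.29] shift to target (tool, units): [-0.008  0.008  0.76 ]
```

```bash
python3 -m pendant '[{"travel":[-0.008,0.008,0.25],"rot":[0,0,0],"fingers":-0.2},{"travel":[-0.008,0.008,0.5],"rot":[0,0,0],"fingers":-0.2},{"travel":[-0.008,0.008,0.76],"rot":[0,0,0],"fingers":-0.2},{"travel":[-0.008,0.008,0.76],"rot":[0,0,0],"fingers":-0.2},{"travel":[-0.008,0.008,0.76],"rot":[0,0,0],"fingers":-1},{"travel":[-0.008,0.008,0.76],"rot":[0,0,0],"fingers":-1},{"travel":[-0.008,0.008,0.76],"rot":[0,0,0],"fingers":-1},{"travel":[-0.008,0.008,0.76],"rot":[0,0,0],"fingers":-1}]' 50
python3 -m pendant '[{"travel":[0,0,0],"rot":[0,0,0.12],"fingers":-1},{"travel":[0,0,0],"rot":[0,0,0.24],"fingers":-1},{"travel":[0,0,0],"rot":[0,0,0.36],"fingers":-1},{"travel":[0,0,0],"rot":[0,0,0.48],"fingers":-1},{"travel":[0,0,0],"rot":[0,0,0.57],"fingers":-1},{"travel":[0,0,0],"rot":[0,0,0.57],"fingers":-1}]'
```

```text
clock: 37.4
tcp_pos: [0.6679, 0.0604, 0.0714]
orientation: [0.002, 0.16, 0.987, -0.001]
wrist_force: [-2.1, -5.0, 1.4]
finger_gap: 0.0105
grip_force: 51.0
clock: 38.0
tcp_pos: [0.6672, 0.0595, 0.0714]
orientation: [0.002, 0.444, 0.896, -0.001]
wrist_force: [-3.8, -7.7, 3.3]
finger_gap: 0.0104
grip_force: 51.2
```

Forces are moderate, so I'll finish the turn, open, lift and check.

```bash
python3 -m pendant '[{"travel":[0,0,0],"rot":[0,0,0.12],"fingers":-1},{"travel":[0,0,0],"rot":[0,0,0.24],"fingers":-1},{"travel":[0,0,0],"rot":[0,0,0.36],"fingers":-1},{"travel":[0,0,0],"rot":[0,0,0.48],"fingers":-1},{"travel":[0,0,0],"rot":[0,0,0.567],"fingers":-1},{"travel":[0,0,0],"rot":[0,0,0.567],"fingers":-1},{"travel":[0,0,0],"rot":[0,0,0.567],"fingers":-1}]'
python3 -m pendant '[{"travel":[0,0,0],"rot":[0,0,0],"fingers":-0.3},{"travel":[0,0,0],"rot":[0,0,0],"fingers":-0.3},{"travel":[0,0,0],"rot":[0,0,0],"fingers":-0.3},{"travel":[0,0,-0.3],"rot":[0,0,0],"fingers":-0.3},{"travel":[0,0,-0.6],"rot":[0,0,0],"fingers":-0.3},{"travel":[0,0,-1],"rot":[0,0,0],"fingers":-0.3},{"travel":[0,0,-1],"rot":[0,0,0],"fingers":-0.3}]'
cat >> h.py <<'E'
def dial(save):
    m,T,im,d=snap('wrist',save); v,u=np.mgrid[0:420,0:560].reshape(2,-1); P=at_depth(m,T,np.c_[u,v],d[v,u]).reshape(420,560,3)
    for t in('dial_grip','lever_tip'):
        for k in env.outline_of('wrist',t)[:1]:
            q=P[k['mask']&(d>0)]*1000; h=q[q[:,2]>np.percentile(q[:,2],90)-3]; print(t,round(k['conf'],2),np.round(k['xy']),np.median(q,0).round(1),'top',cv2.minAreaRect(h[:,:2].astype(np.float32)))
    b=im.astype(int); reg=(P[...,2]>.025)&(P[...,2]<.12)&(P[...,0]>.6)&(P[...,0]<.73)&(P[...,1]>-.02)&(P[...,1]<.2)
    for nm,k in(('red',(b[...,2]-b[...,1]>80)&(b[...,1]<90)),('orange',(b[...,2]-b[...,0]>120)&(b[...,1]>90)),('blue',(b[...,0]-b[...,2]>60)),('white',(b.min(2)>190)),('green',(b[...,1]-b[...,2]>50))):
        n,l,st,c=cv2.connectedComponentsWithStats((k&reg).astype(np.uint8))
        for i in range(1,n):
            if st[i,4]>6: print(nm,st[i,4],c[i].round(1),(np.median(P[l==i],0)*1000).round(1))
E
python3 -c "
from h import *
dial('w15.png'); print(env.get_state()['tcp_pos'])"
```

```text
clock: 38.7
tcp_pos: [0.6662, 0.059, 0.0714]
orientation: [0.002, 0.686, 0.727, -0.002]
wrist_force: [-7.5, -8.1, 6.0]
finger_gap: 0.01
grip_force: 51.5
clock: 39.4
tcp_pos: [0.6705, 0.0623, 0.1965]
orientation: [0.005, 0.685, 0.728, 0.005]
wrist_force: [1.2, -0.3, 0.4]
finger_gap: 0.0295
grip_force: 0.0
dial_grip 0.87 [272. 201.] [664.3  62.5  43.8] top ((664.3099365234375, 60.70054626464844), (11.400794982910156, 45.248722076416016), 3.4519829750061035)
lever_tip 0.56 [226.  69.] [629.5 159.5 109.2] top ((626.3674926757812, 159.86953735351562), (18.233217239379883, 18.54160499572754), 75.36717224121094)
red 44 [274.5 191.5] [664.1  72.2  65.5]
orange 155 [248.6 166.8] [640.5  85.3  35.8]
orange 46 [274.5 191. ] [663.7  72.7  65.1]
orange 7 [225. 228.] [619.5  25.   31. ]
blue 154 [300.2 166.4] [685.5  88.3  35.8]
white 214 [266.7  42. ] [652.7 183.3  59.1]
white 60 [249.4  67.3] [642.  162.8  79.3]
white 411 [230.8  93.4] [627.2 145.3  59.5]
white 765 [291.   94.4] [672.5 147.3  59.6]
white 137 [274.2 157.3] [662.3  95.1  35.9]
white 2435 [274.6 198.3] [664.9  61.5  43.8]
green 1336 [220.9  66. ] [627.7 159.8 110. ]
green 121 [300.3 166.5] [685.5  88.5  35.9]
[0.66665054 0.06223    0.18809017]
```

The dial pointer reads about 1.50, lined up with the white mark, and the lever is still off. Now I'll move behind the lever ball with the fingers shut.

Run:
```python
from h import *
s=env.get_state(); q=s['orientation']; X=R.from_quat([q[1],q[2],q[3],q[0]]).as_matrix()
print(s['tcp_pos'],X.round(3).tolist())
for t in([.58,.161,.19],): print(((np.array(t)-s['tcp_pos'])@X/.12).round(3))
print('down+push', (np.array([.075,-.001,0])@X/.12).round(3))
```

```text
[0.66665054 0.06223    0.18809017] [[-0.061, 0.998, 0.002], [0.998, 0.061, 0.0], [0.0, 0.002, -1.0]]
[ 0.865 -0.671 -0.017]
down+push [-0.046  0.623  0.001]
```

```bash
python3 -m pendant '[{"travel":[0,-0.35,0],"rot":[0,0,0],"fingers":-1},{"travel":[0.2,-0.671,0],"rot":[0,0,0],"fingers":-1},{"travel":[0.5,-0.671,0],"rot":[0,0,0],"fingers":-1},{"travel":[0.865,-0.671,0],"rot":[0,0,0],"fingers":-1},{"travel":[0.865,-0.671,0.35],"rot":[0,0,0],"fingers":-1},{"travel":[0.865,-0.671,0.68],"rot":[0,0,0],"fingers":-1},{"travel":[0.865,-0.671,0.68],"rot":[0,0,0],"fingers":-1}]'
python3 -m pendant '[{"travel":[-0.01,0.12,0],"rot":[0,0,0],"fingers":-1},{"travel":[-0.02,0.2,0],"rot":[0,0,0],"fingers":-1},{"travel":[-0.02,0.28,0],"rot":[0,0,0],"fingers":-1},{"travel":[-0.03,0.36,0],"rot":[0,0,0],"fingers":-1}]'
python3 -m pendant '[{"travel":[0,0.06,0],"rot":[0,0,0],"fingers":-1},{"travel":[-0.01,0.12,0],"rot":[0,0,0],"fingers":-1},{"travel":[-0.01,0.18,0],"rot":[0,0,0],"fingers":-1},{"travel":[-0.015,0.23,0],"rot":[0,0,0],"fingers":-1},{"travel":[-0.015,0.23,0],"rot":[0,0,0],"fingers":-1}]'
```

```text
clock: 40.25
tcp_pos: [0.5739, 0.1606, 0.0988]
orientation: [-0.004, 0.685, 0.728, -0.005]
wrist_force: [-1.5, -0.3, -1.2]
finger_gap: -0.0001
grip_force: 0.0
clock: 40.65
tcp_pos: [0.6238, 0.1596, 0.1069]
orientation: [0.0, 0.686, 0.728, 0.0]
wrist_force: [-1.8, 0.1, 0.2]
finger_gap: 0.0
grip_force: 1.0
clock: 41.15
tcp_pos: [0.6491, 0.1595, 0.1052]
orientation: [-0.002, 0.685, 0.728, -0.002]
wrist_force: [-5.8, -0.6, 2.4]
finger_gap: -0.0002
grip_force: 3.2
```

```bash
python3 -m pendant '[{"travel":[0,0.025,0],"rot":[0,0,0],"fingers":-1},{"travel":[0,0.04,0],"rot":[0,0,0],"fingers":-1},{"travel":[0,0.04,0],"rot":[0,0,0],"fingers":-1}]'
python3 -m pendant '[{"travel":[0,-0.3,0],"rot":[0,0,0],"fingers":-1},{"travel":[0,-0.6,0],"rot":[0,0,0],"fingers":-1},{"travel":[0,-0.7,-0.35],"rot":[0,0,0],"fingers":-1},{"travel":[0,-0.7,-0.7],"rot":[0,0,0],"fingers":-1},{"travel":[0,-0.7,-1],"rot":[0,0,0],"fingers":-1},{"travel":[0,-0.7,-1],"rot":[0,0,0],"fingers":-1},{"travel":[0,-0.7,-1],"rot":[0,0,0],"fingers":-1}]'
python3 - <<'E'
from h import *
dial('w16.png')
m,T,im,d=snap('scene','s2.png'); P=at_depth(m,T,np.mgrid[0:420,0:560].reshape(2,-1).T[:,::-1],d.ravel()).reshape(420,560,3)
b=im.astype(int); g=(b[...,1]-b[...,2]>50)&(P[...,0]>.58)&(P[...,0]<.72)&(P[...,1]>.1)&(P[...,1]<.2); print('green scene',(np.median(P[g],0)*1000).round(1))
cv2.imwrite('pics/s2c.png',cv2.resize(im[150:320,100:340],None,fx=3.2,fy=3.2,interpolation=cv2.INTER_CUBIC))
E
```

```text
clock: 41.45
tcp_pos: [0.6496, 0.1596, 0.105]
orientation: [-0.004, 0.685, 0.728, -0.005]
wrist_force: [-17.7, -1.3, 9.0]
finger_gap: -0.0
grip_force: 8.8
clock: 42.15
tcp_pos: [0.5729, 0.1549, 0.2273]
orientation: [0.001, 0.686, 0.728, 0.001]
wrist_force: [0.2, -0.3, -0.5]
finger_gap: 0.0
grip_force: 0.0
dial_grip 0.59 [362. 281.] [659.9  64.7  44. ] top ((664.2150268554688, 62.242637634277344), (12.464156150817871, 41.69673538208008), 4.281501770019531)
lever_tip 0.9 [406. 200.] [668.  162.2 107. ] top ((673.5435791015625, 160.4324951171875), (18.918554306030273, 18.25765037536621), 67.71483612060547)
red 26 [369.3 279.7] [663.8  72.5  65.5]
orange 101 [342.6 253.3] [640.6  85.7  35.7]
blue 99 [384.3 252.8] [685.6  88.6  35.9]
white 470 [367.2 170.2] [647.5 180.9  59.3]
white 191 [344.2 195.1] [629.7 155.1  59.5]
white 97 [384.3 194.8] [659.5 163.7  81.5]
white 480 [349.8 276.8] [650.2  62.4  43.4]
white 666 [372.6 282.5] [668.6  62.2  62.1]
green 794 [408.6 206.3] [670.3 163.  109.3]
green 72 [384.5 252.8] [685.5  88.6  36.1]
green scene [679.4 163.5 109.5]
```

View pics/s2c.png

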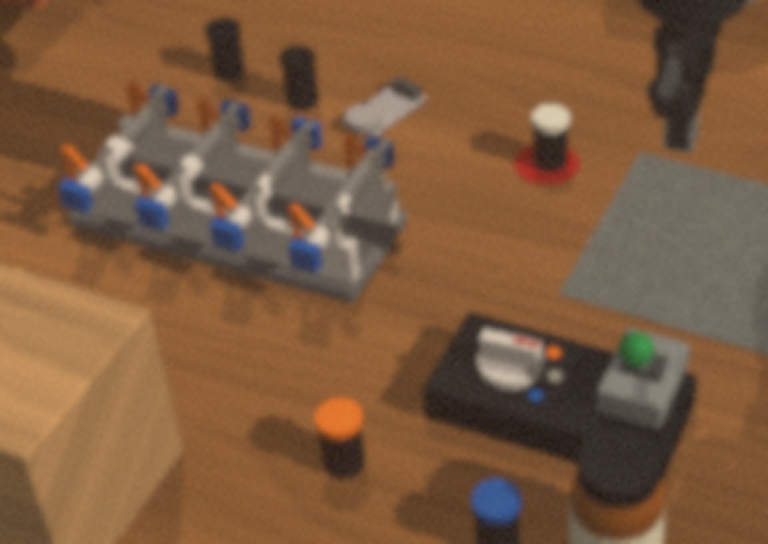

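The crop shows four tubes seated under closed jaws. The pointer is at the white mark, the lever ball has gone over from x=0.626 to 0.674 (48 mm of travel, against the stop), and the gripper is clear. Handing in.

```bash
python3 -c "
from h import *
print(env.hand_in())"
```

```text
the job is handed in; nothing more can be done
None
```

I handed in the job with all four tubes seated under closed jaws, the dial at the white mark to match the canister on the red disc, and the lever fully over; the hand-in returned no verdict.

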